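# Pack the wedges head to tail and shut the keeper

### The arm

A 6-joint arm with a two-finger parallel gripper is mounted at the origin on the work surface; the furniture and walls round the work are solid. World frame = base frame: x ahead of the robot, y to its left, z up, the work surface at z = 0. Lengths are in m, angles in rad, forces in N, time in s.
With the tool pointing down it reaches from about 0.35 to 0.975 m from the base axis. Payload 4.9 kg.
Tool frame: the origin (TCP) lies midway between the tips of the shut fingers; the grasp point (between the pads) lies 19 mm behind it (bot.grip_point_offset is the distance from the TCP to the grasp point, in m); z points along the fingers, y is the direction in which the jaws open and shut (so a half turn about z gives the same grasp; the last joint's range is limited). The gripper opens to 85 mm and grips with 20 to 120 N. Pads are 22 mm wide; open, the fingers measure 114 mm over their backs; the gripper's body (76 mm by 85 mm) begins 54 mm behind the grasp point. The pads swing forward as they close: fully open they stand 13 mm farther back than shut.
Start: joints at [1.23, 0.053, 1.613, -0, 1.476, -0.119], TCP at [0.137, 0.61, 0.231] pointing down, gripper open.
Joint ranges: [-3.01, 3.01], [-1.01, 2.22], [0.06, 2.58], [-1.02, 4.17], [0.09, 2.62], [-3.14, 3.14]. Speed limits (rad/s): [2.57, 2.57, 3.14, 3.14, 3.14, 3.14].

### API

Orientations are given as a unit quaternion [w, x, y, z].
In Python, from workcell import get_state, cams, bot gives the robot as it stands.
- The arm moves only by the tool play_rows, never from a script. Its argument "targets" is text: rows parted by semicolons, each of 7 numbers parted by spaces: the turn, a rotation vector about the tool's x, y, z in degrees, then the shift along the tool's x, y, z in mm, then the opening, from -1 (shut) to 1 (fully open). A call has 1 to 5 rows; each row is the pose to reach, as a shift and turn from the pose commanded when the call began, along the tool's axes at that moment; what a row does not reach only later rows make up. A row lasts 1/10 s, in which the tool goes at most 50 mm and 8.59 degrees, less where a joint would pass 70% of its speed; a pose out of reach is approached as far as the arm can. A call with a gripper value outside its range is refused whole. The fingers move at their own pace and stop on an object; the grip force is fixed at half the most. Time passes only in rows, so rows that repeat a pose let the fingers close. It gives the time, the measured TCP pose, the force and the opening at its end, in the units of the state.
- get_state(): the state, without advancing time (a new reading comes with each control period).
- cams.capture(name): name is "scene" or "top" or "wrist"; returns the picture (400x640x3 uint8, red, green, blue); there is no depth.
- cams.camera_info(name): a dict with "fx", "fy", "cx", "cy" (pixels), "rvec" (rotation vector, rad) and "tvec" (3), from world to camera coordinates, as OpenCV has them; the wrist camera has in their place "T_tool_cam" (4x4, takes a point from camera to tool coordinates, whose origin is the TCP and whose axes are the flange's). Camera axes: x right, y down, z forward; pixel columns grow to the right and rows downward; lengths in m; the calibration is good to about 2 mm. A picture is of the moment at which its call begins: read the wrist's pose just before it. camera_info takes no time and is no camera call.
- bot.sign_off(): hands the job in, once; it reports no verdict.
Trained networks look in the newest picture that a camera, given by its name, has taken for a name from the list of things; names that differ only in an ending like _2 or _b are one class to them, and where a whole thing is asked for, a point or a joint stands for the part that bears it (a point fixed in the world has none). Each returns a list of dicts, best first, with "conf" (0 to 1); they miss things now and then, are a little off and sometimes report something else, mostly with a low value. They report only what shows in the picture. A call takes as long as a camera call. They do not tell look-alikes from the thing itself.
- cams.recognise(name, camera): "extent" ([left, top, right, bottom] in pixels, round what is visible of it).
- cams.tip_of(name, camera): "centre" ([column, row] in pixels: a listed point, or the origin of a listed thing).
The state is a dict: "clock": time; "joints": joint angles; "qd": joint speeds; "joint_efforts": joint torques, N m; "tool_pos": TCP position; "ee_rot": TCP orientation; "force": force on the tool from outside, world axes, zero at the start; "ft_torque": the same for the moment, N m; "width": finger opening in m.
Only numpy, scipy, OpenCV 4.12 (cv2) and the standard library are available. Lean on these libraries where they do the work, as an engineer would, in place of code of your own. Each camera call takes 0.05 s, during which the arm holds its last target.

### The job

Two wooden wedges still lie loose on the saw table. Pack them into the U-shaped frame beside the two already there, alternately thick end in and thick end out so that the four fill the frame, and push each one fully home; then swing the keeper bar shut across the open end. Leave the other things on the table alone.

Things in the scene. Friction and masses are not known exactly. Their poses are not given: they have to be found in the camera images.
- wedge_a_mid (a point): Loose wooden wedge, thick end roughly towards the frame. All four wedges are alike, right-angled in plan, 110 mm long (local y), 24 mm high, 80 g: thick end 40 mm wide at y = +55, thin end 16 mm at y = -55; straight side at x = +20 all along, sloping side from x = -20 (thick end) to x = +4 (thin end). Point: x = y = 0, 12 mm above the underside.
- wedge_b_mid (a point): The other loose wedge, thin end roughly towards the frame; shape, axes and point as wedge_a.
- wedge_c_mid (a point): Wedge already in the frame, at frame x = -38 mm against the side wall, thick end in; shape, axes and point as wedge_a. Leave it there.
- wedge_d_mid (a point): Wedge already in the frame beside wedge_c, at frame x = -21.5 mm, thick end out, its straight side at frame x = -1.5 mm; shape, axes and point as wedge_a. Leave it there.
- wedge_a_thick (a point): Middle of the thick end's face of wedge_a, 12 mm above the underside (local y = +55 mm); same axes as wedge_a_mid.
- wedge_b_thick (a point): Middle of the thick end's face of wedge_b, 12 mm above the underside (local y = +55 mm); same axes as wedge_b_mid.
- wedge_c_thick (a point): Middle of the thick end's face of wedge_c, 12 mm above the underside (local y = +55 mm); same axes as wedge_c_mid.
- wedge_d_thick (a point): Middle of the thick end's face of wedge_d, 12 mm above the underside (local y = +55 mm); same axes as wedge_d_mid.
- wedge_frame: U-shaped plywood frame fixed to the table, walls 14 mm thick, 22 mm high, no floor: wedges slide on the table. Origin on the table amid the inner rectangle, 117 mm wide (local x +-58.5) and 111.5 deep (local y +-55.75); back wall at -y, open end at +y. Free: x = -1.5 to 58.5. Thick-end-in wedge goes in first, mid at x = 20; then thick-end-out wedge, mid at x = 37. No finger room inside.
- keeper (a joint): Dark wooden bar, 121 x 14 mm, 8 to 22 mm above the table, turning level about its pivot. 0 = shut: against a stop, along frame +x across the mouth, 1.75 mm outside it. Grows as it opens, anticlockwise from above; starts at 2.5 to 2.8, stays where left, moves with under 1 N at the pin. A wedge standing out of the mouth over 2 mm blocks it.
- keeper_pin (a point): Middle of the upright steel pin on the keeper bar, 90 mm from its pivot: 12 mm diameter, from 22 to 50 mm above the table (this point at 36 mm).
- keeper_pivot (a point): The keeper's vertical turning axis at frame x = -68.5, y = 64.5 mm; this point is 15 mm above the table.
- wax_tin: Round green tin, 66 mm diameter, 49 mm high; a bystander, leave it alone. Origin at the centre of its underside.
- masking_tape: Roll of tan tape lying flat, 105 mm diameter, 25 mm high; a bystander, leave it alone. Origin at the centre of its underside.
- tape_measure: Yellow and black tape measure standing on edge, 34 x 86 mm, 68 mm high; a bystander, leave it alone. Origin at the centre of its underside.
- tslot_nut: Small grey T-slot nut, 22 x 22 mm, 12 mm high; a bystander, leave it alone. Origin at the centre of its underside.
Things that resemble listed ones, but are neither listed nor needed, are in the scene too. What is shaped like the part that bears wedge_b_mid but turquoise is not meant.

How it is judged:
At the end, for the whole second after the job is handed in: The four wedges lie flat and square in the frame, alternately thick end in and out (either loose wedge in either place; c and d as they were), each within 6 mm of home, 8 mm across and 0.08 rad; the keeper is shut within 0.1 rad and at rest ((((x of wedge_a_mid in the frame of wedge_frame between 0.0125 and 0.0285 m and y of wedge_a_mid in the frame of wedge_frame between -0.006 and 0.006 m and z of wedge_a_mid in the frame of wedge_frame between 0.008 and 0.016 m and y of wedge_a_thick in the frame of wedge_frame below 0 m and angle between the y axis of wedge_a_mid and the y axis of wedge_frame, either way round below 0.08 rad and angle between wedge_a_mid's own z axis and vertical below 0.1 rad) and (x of wedge_b_mid in the frame of wedge_frame between 0.029 and 0.045 m and y of wedge_b_mid in the frame of wedge_frame between -0.006 and 0.006 m and z of wedge_b_mid in the frame of wedge_frame between 0.008 and 0.016 m and y of wedge_b_thick in the frame of wedge_frame above 0 m and angle between the y axis of wedge_b_mid and the y axis of wedge_frame, either way round below 0.08 rad and angle between wedge_b_mid's own z axis and vertical below 0.1 rad)) or ((x of wedge_b_mid in the frame of wedge_frame between 0.0125 and 0.0285 m and y of wedge_b_mid in the frame of wedge_frame between -0.006 and 0.006 m and z of wedge_b_mid in the frame of wedge_frame between 0.008 and 0.016 m and y of wedge_b_thick in the frame of wedge_frame below 0 m and angle between the y axis of wedge_b_mid and the y axis of wedge_frame, either way round below 0.08 rad and angle between wedge_b_mid's own z axis and vertical below 0.1 rad) and (x of wedge_a_mid in the frame of wedge_frame between 0.029 and 0.045 m and y of wedge_a_mid in the frame of wedge_frame between -0.006 and 0.006 m and z of wedge_a_mid in the frame of wedge_frame between 0.008 and 0.016 m and y of wedge_a_thick in the frame of wedge_frame above 0 m and angle between the y axis of wedge_a_mid and the y axis of wedge_frame, either way round below 0.08 rad and angle between wedge_a_mid's own z axis and vertical below 0.1 rad))) and x of wedge_c_mid in the frame of wedge_frame between -0.045 and -0.029 m and y of wedge_c_mid in the frame of wedge_frame between -0.006 and 0.006 m and z of wedge_c_mid in the frame of wedge_frame between 0.008 and 0.016 m and y of wedge_c_thick in the frame of wedge_frame below 0 m and angle between the y axis of each of wedge_c_mid, wedge_d_mid and the y axis of wedge_frame, either way round below 0.08 rad and angle between each of wedge_c_mid, wedge_d_mid's own z axis and vertical below 0.1 rad and x of wedge_d_mid in the frame of wedge_frame between -0.0285 and -0.0125 m and y of wedge_d_mid in the frame of wedge_frame between -0.006 and 0.006 m and z of wedge_d_mid in the frame of wedge_frame between 0.008 and 0.016 m and y of wedge_d_thick in the frame of wedge_frame above 0 m and value of joint keeper below 0.1 rad and velocity of joint keeper below 0.1 rad/s); the robot touches nothing.
It fails at once if a bystander (tin, tape roll, tape measure or T-slot nut) is moved by more than 20 mm (distance of any of wax_tin, masking_tape, tape_measure, tslot_nut from where it was at the start of the episode above 0.02 m).
It also fails if it takes over 72 s, if anything falls off the work surface, if the arm or the gripper's body presses on something with over 40 N, if the wrist force passes 120 N, or if a joint passes its speed limit or range.

## Working session

There is one attempt and no reset: what is moved stays moved. The work goes in short steps, Python scripts to look and compute and a tool call to move; the robot and the scene stay as the last step left them, time stands still between calls to the robot, and variables do not carry over. Pictures are saved under pics/ and viewed, and the job is handed in when it is done.

Besides the shell and the picture viewer there is one more tool, called after ">>>" as name(argument=value, ...), one argument or row to a line, values as JSON. play_rows: Moves the arm, as the interface text tells. Its arguments: {"type":"object","properties":{"targets":{"type":"string"}},"required":["targets"]}

```bash
ls; mkdir -p pics
python3 - <<'E'
from workcell import get_state,cams,bot
import cv2,numpy as np
s=get_state();print(s)
print(bot.grip_point_offset)
for n in ["scene","top","wrist"]:
    im=cams.capture(n);cv2.imwrite(f"pics/{n}0.png",im[:,:,::-1]);print(n,cams.camera_info(n))
E
```

```text
pics
{'clock': 0.0, 'joints': array([ 1.23002907e+00,  5.33691535e-02,  1.61431233e+00, -7.96370527e-06,
        1.47603808e+00, -1.19004708e-01]), 'qd': array([-0.00042999, -0.00061159,  0.0002998 ,  0.00284047,  0.00115708,
       -0.00015243]), 'joint_efforts': array([-1.41753120e-03, -3.93665850e+01, -3.70178461e+01, -3.49766096e-04,
        7.07642699e-03,  1.63692300e-07]), 'tool_pos': array([0.13725694, 0.60908424, 0.23004447]), 'ee_rot': array([-2.38466224e-04,  1.10653766e-01,  9.93858447e-01, -1.03638018e-03]), 'force': array([-0.64063183, -0.52913878, -0.52284873]), 'ft_torque': array([ 0.02227596, -0.00186859,  0.00270285]), 'width': 0.08528167669216445}
0.0187
scene {'fx': 384.5447839969798, 'fy': 384.5447839969798, 'cx': 319.5074622759901, 'cy': 199.50762449229455, 'rvec': array([ 1.94411352, -0.53717983,  0.34385818]), 'tvec': array([-0.47370746,  0.18183692,  0.68711339])}
top {'fx': 382.40973427499284, 'fy': 382.40973427499284, 'cx': 319.7808637528925, 'cy': 198.2649588140613, 'rvec': array([ 2.14166236, -2.14188261,  0.1104739 ]), 'tvec': array([0.03600686, 0.57429864, 0.97022383])}
wrist {'fx': 338.55117669035786, 'fy': 338.55117669035786, 'cx': 319.3516545430421, 'cy': 200.37618453701805, 'T_tool_cam': array([[ 1.35268051e-04, -9.63194298e-01, -2.68806113e-01,
         6.76629639e-02],
       [ 9.99999990e-01,  1.21136801e-04,  6.91568099e-05,
        -8.60107655e-04],
       [-3.40491323e-05, -2.68806120e-01,  9.63194305e-01,
        -1.43479892e-01],
       [ 0.00000000e+00,  0.00000000e+00,  0.00000000e+00,
         1.00000000e+00]])}
```

View pics/scene0.png

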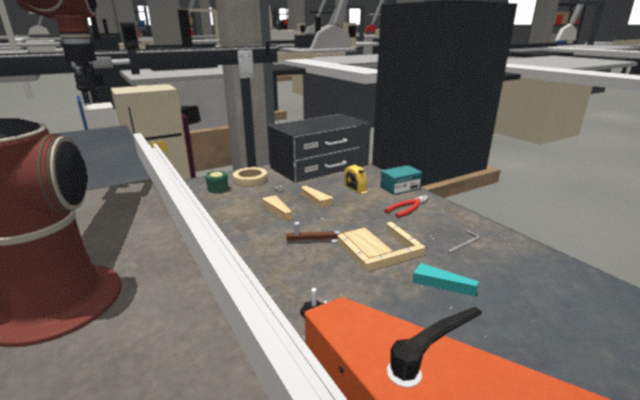

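View pics/top0.png

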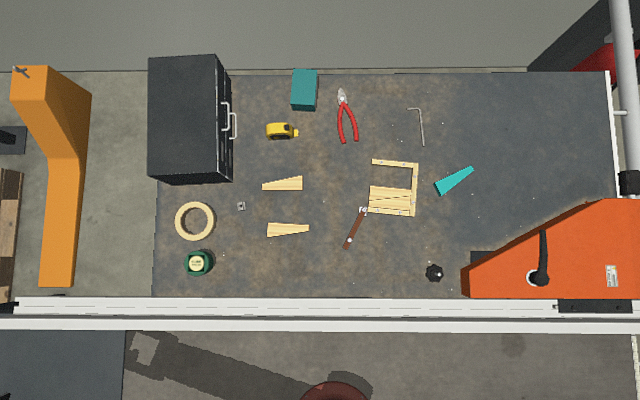

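View pics/wrist0.png

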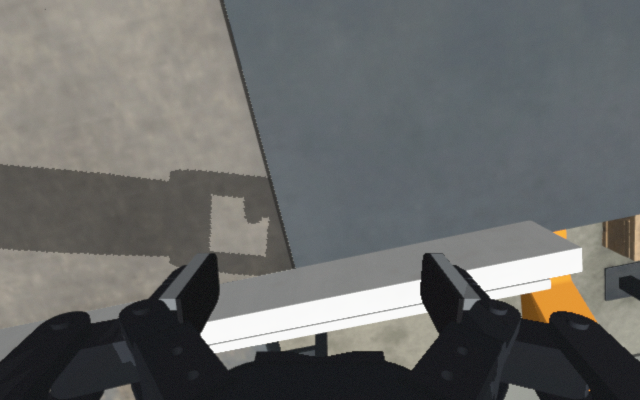

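The pictures show two tan wedges in the top view at about (283,183) and (288,230), with the frame at (393,188). The dark keeper bar is at (355,228). The turquoise wedge at (454,181) is the look-alike.

```bash
cat > h.py <<'E'
from workcell import get_state,cams,bot
import cv2,numpy as np
from scipy.spatial.transform import Rotation as R
def K(i): return np.array([[i['fx'],0,i['cx']],[0,i['fy'],i['cy']],[0,0,1.]])
def ext(name,s=None):
    i=cams.camera_info(name)
    if name=='wrist':
        s=s or get_state(); q=s['ee_rot']; T=np.eye(4);T[:3,:3]=R.from_quat([q[1],q[2],q[3],q[0]]).as_matrix();T[:3,3]=s['tool_pos']
        W=T@i['T_tool_cam']; return K(i),W[:3,:3],W[:3,3]
    Rm=R.from_rotvec(i['rvec']).as_matrix(); return K(i),Rm.T,-Rm.T@i['tvec']
def ray(e,p):
    k,Rm,c=e; d=Rm@np.linalg.solve(k,[p[0],p[1],1.]);return c,d/np.linalg.norm(d)
def onz(e,p,z):
    c,d=ray(e,p);return c+d*(z-c[2])/d[2]
def proj(e,X):
    k,Rm,c=e; v=k@(Rm.T@(np.asarray(X)-c));return v[:2]/v[2]
def tri(rs):
    A=np.zeros((3,3));b=np.zeros(3)
    for c,d in rs:
        P=np.eye(3)-np.outer(d,d);A+=P;b+=P@c
    return np.linalg.solve(A,b)
E
python3 - <<'E'
from h import *
t=ext('top');s=ext('scene')
print('cams',t[2],s[2])
cams.capture('top');cams.capture('scene')
zz={'wedge_a_mid':.012,'wedge_a_thick':.012,'wedge_frame':0,'keeper_pin':.036,'keeper_pivot':.015,'wax_tin':0,'masking_tape':0,'tape_measure':0,'tslot_nut':0}
for n,z in zz.items():
  for c,e in (('top',t),('scene',s)):
    for d in cams.tip_of(n,c)[:7]:
        p=d['centre'];print(n,c,np.round(d['conf'],2),np.round(p,1),np.round(onz(e,p,z),4)[:2])
print(get_state()['clock'])
E
python3 -c "
import cv2
a=cv2.imread('pics/top0.png')[140:270,240:490];cv2.imwrite('pics/topc.png',cv2.resize(a,None,fx=3.2,fy=3.2,interpolation=2))
a=cv2.imread('pics/scene0.png')[170:290,250:440];cv2.imwrite('pics/scenec.png',cv2.resize(a,None,fx=4,fy=4,interpolation=2))"
```

```text
cams [0.4438749  0.00906159 1.0369873 ] [ 0.12522774 -0.71442455  0.45111396]
wedge_a_mid top 0.82 [281.7 183.1] [0.6195 0.1405]
wedge_a_mid scene 0.7 [316.5 197.3] [0.6172 0.1256]
wedge_a_thick top 0.7 [303.5 182.7] [0.6205 0.081 ]
wedge_a_thick scene 0.9 [327.2 200.9] [0.6301 0.0901]
wedge_frame scene 0.66 [374.9 247.2] [ 0.6053 -0.1499]
keeper_pin top 0.77 [349.1 240.4] [ 0.464  -0.0404]
keeper_pin scene 0.82 [296.1 225.7] [ 0.4718 -0.031 ]
keeper_pin scene 0.26 [249.7 177.8] [0.492  0.3023]
keeper_pivot top 0.49 [364.3 213. ] [ 0.5373 -0.0826]
keeper_pivot top 0.19 [243.5 206. ] [0.5566 0.2428]
keeper_pivot scene 0.61 [338.2 235.6] [ 0.5492 -0.0868]
wax_tin top 0.81 [201.7 259.2] [0.4138 0.3559]
wax_tin scene 0.95 [215.5 187.1] [0.4062 0.3709]
masking_tape top 0.66 [198.3 219.4] [0.5215 0.3698]
masking_tape scene 0.94 [248.7 179. ] [0.5172 0.3822]
masking_tape scene 0.33 [300.  230.8] [0.498  0.0009]
tape_measure top 0.62 [388.2 202.4] [ 0.5676 -0.1491]
tape_measure top 0.56 [282.7 134.2] [0.7606 0.1413]
tape_measure scene 0.87 [357.6 188.5] [0.7692 0.1405]
tape_measure scene 0.58 [372.3 245. ] [ 0.6062 -0.1395]
tslot_nut top 0.64 [245.1 203.1] [0.5662 0.2421]
tslot_nut scene 0.63 [276.7 189.5] [0.5574 0.2586]
1.15
```

View pics/topc.png

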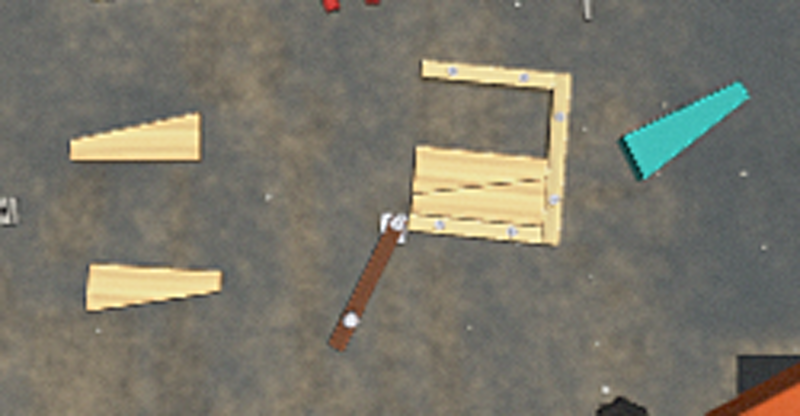

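View pics/scenec.png

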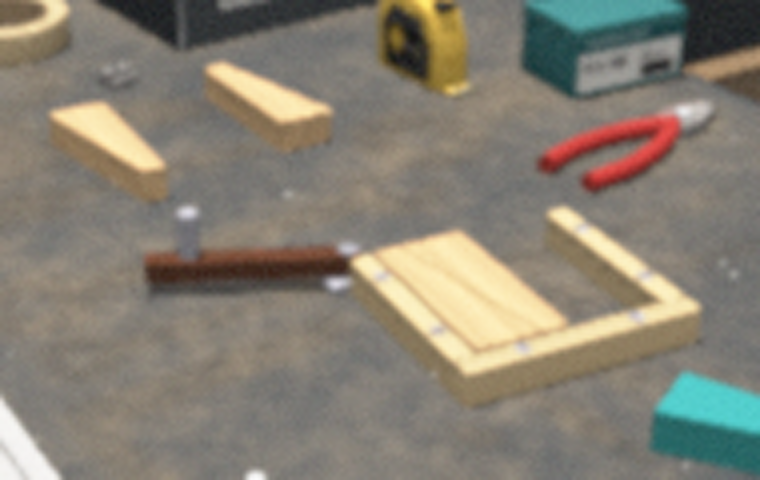

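```bash
cat >> h.py <<'E'
def yaw_of(s):
    q=s['ee_rot'];M=R.from_quat([q[1],q[2],q[3],q[0]]).as_matrix();return M
def go(x,y,z,yaw,s=None):
    """shift (mm) and turn (deg) in tool axes to reach world TCP x,y,z with tool z down, tool x heading yaw(deg)"""
    s=s or get_state();M=yaw_of(s);d=M.T@(np.array([x,y,z])-s['tool_pos'])*1000
    c,w=np.cos(np.radians(yaw)),np.sin(np.radians(yaw))
    G=np.array([[c,w,0],[w,-c,0],[0,0,-1.]]).T
    G=np.column_stack([[c,w,0],[w,-c,0],[0,0,-1]])
    r=np.degrees(R.from_matrix(M.T@G).as_rotvec())
    print('turn',np.round(r,2),'shift',np.round(d,1),'clock',round(s['clock'],2),'yaw',round(float(np.degrees(np.arctan2(M[1,0],M[0,0]))),2),'pos',np.round(s['tool_pos'],4),'F',np.round(s['force'],1),'w',round(s['width'],4))
E
python3 -c "
from h import *
go(.56,.10,.25,90)"
```

```text
turn [-0.    0.   77.29] shift [-524.3 -404.2  -18.7] clock 1.15 yaw 167.29 pos [0.1375 0.6097 0.2313] F [ 0.3  0.  -0.2] w 0.0853
```

>>> play_rows(
  targets="0 0 8 -52 -40 -10 1;0 0 16 -104 -80 -19 1;0 0 24 -157 -121 -19 1;0 0 32 -209 -161 -19 1;0 0 40 -262 -202 -19 1",
)

```text
clock: 1.65
tool_pos: [0.2973, 0.4166, 0.25]
ee_rot: [0.0, 0.446, 0.895, 0.001]
force: [0.2, 0.1, -0.2]
width: 0.0853
```

```bash
python3 -c "
from h import *
go(.56,.10,.25,90)"
```

```text
turn [ 6.0e-02 -2.0e-02  3.7e+01] shift [-411.    19.3   -0. ] clock 1.65 yaw 127.0 pos [0.2973 0.4166 0.25  ] F [ 0.2  0.1 -0.2] w 0.0853
```

>>> play_rows(
  targets="0 0 8 -45 2 0 1;0 0 16 -90 4 0 1;0 0 23 -135 6 0 1;0 0 30 -180 9 0 1;0 0 37 -225 11 0 1",
)

```text
clock: 2.15
tool_pos: [0.4424, 0.2442, 0.2498]
ee_rot: [0.0, 0.707, 0.707, 0.0]
force: [0.9, 1.0, 0.0]
width: 0.0857
```

```bash
python3 -c "
from h import *
go(.56,.10,.25,90)"
```

```text
turn [ 0.05 -0.02 -0.  ] shift [-1.442e+02  1.176e+02 -1.000e-01] clock 2.15 yaw 90.0 pos [0.4424 0.2442 0.2498] F [0.9 1.  0. ] w 0.0857
```

>>> play_rows(
  targets="0 0 0 -36 29 0 1;0 0 0 -72 59 0 1;0 0 0 -108 88 0 1;0 0 0 -144 118 0 1;0 0 0 -144 118 0 1",
)

```text
clock: 2.65
tool_pos: [0.5626, 0.0982, 0.2493]
ee_rot: [0.001, 0.707, 0.707, -0.0]
force: [-0.2, 1.1, -0.4]
width: 0.0856
```

Run:
```python
from h import *
s=get_state();im=cams.capture('wrist');cv2.imwrite('pics/w1.png',im[:,:,::-1])
import pickle;pickle.dump(s,open('s1.pkl','wb'))
e=ext('wrist',s);print(s['tool_pos'],e[2])
zz={'wedge_a_mid':.012,'wedge_a_thick':.012,'wedge_frame':0,'keeper_pin':.036,'keeper_pivot':.015}
for n,z in zz.items():
    for d in cams.tip_of(n,'wrist')[:7]:
        p=d['centre'];print(n,np.round(d['conf'],2),np.round(p,1),np.round(onz(e,p,z),4)[:2])
```

```text
[0.56262141 0.09820732 0.24928872] [0.56231    0.16517203 0.39267189]
wedge_a_mid 0.95 [374.7 132.9] [0.6244 0.1364]
wedge_a_thick 0.66 [367.  180.4] [0.6179 0.0827]
wedge_a_thick 0.15 [304.2 307.7] [ 0.5437 -0.0837]
keeper_pin 0.73 [236.2 289.7] [ 0.4649 -0.0437]
keeper_pivot 0.75 [305.9 308.6] [ 0.546  -0.0831]
```

View pics/w1.png

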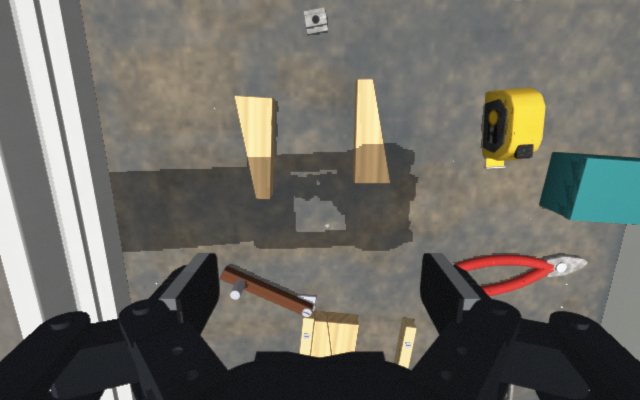

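```bash
cat >> h.py <<'E'
from scipy.optimize import minimize
WP=np.array([[20,-55],[20,55],[-20,55],[4,-55]])/1000.
def wcorn(x,y,th,z0=0):
    c,s=np.cos(th),np.sin(th);P=WP@np.array([[c,s],[-s,c]])+[x,y]
    return np.array([[*p,z] for z in (z0,z0+.024) for p in P])
def wood(im,box):
    hsv=cv2.cvtColor(im,cv2.COLOR_RGB2HSV).astype(int)
    m=((hsv[...,0]>10)&(hsv[...,0]<28)&(hsv[...,1]>60)&(hsv[...,2]>60)).astype(np.uint8)
    o=np.zeros_like(m);x0,y0,x1,y1=box;o[y0:y1,x0:x1]=m[y0:y1,x0:x1];
    n,l,st,_=cv2.connectedComponentsWithStats(o);return (l==1+np.argmax(st[1:,4])).astype(np.uint8)
def fitw(e,m,x,y,th,z0=0):
    S=8;M=cv2.resize(m,None,fx=S,fy=S,interpolation=0)
    ys,xs=np.where(m);b=(xs.min()-15,ys.min()-15,xs.max()+15,ys.max()+15)
    x0,y0=max(b[0],0),max(b[1],0);M=M[y0*S:b[3]*S,x0*S:b[2]*S]
    def f(v):
        P=np.array([proj(e,c) for c in wcorn(*v,z0)]);P=((P+.5)-[x0,y0])*S
        I=np.zeros_like(M);cv2.fillConvexPoly(I,cv2.convexHull(np.round(P).astype(np.int32)),1)
        return (I!=M).sum()/S/S
    r=minimize(f,[x,y,th],method='Nelder-Mead',options=dict(initial_simplex=[[x,y,th],[x+.006,y,th],[x,y+.006,th],[x,y,th+.08]],xatol=1e-5,fatol=.05))
    return r.x,r.fun,m.sum()
E
python3 - <<'E'
from h import *
import pickle
s=pickle.load(open('s1.pkl','rb'));e=ext('wrist',s)
im=cv2.imread('pics/w1.png')[:,:,::-1].copy()
t=ext('top');ti=cv2.imread('pics/top0.png')[:,:,::-1].copy()
for nm,b,tb,g in(('a',(340,60,410,200),(255,168,310,200),(.62,.135,np.pi)),('b',(225,85,285,210),(260,215,318,245),(.52,.14,0.))):
    m=wood(im,b);r=fitw(e,m,*g);print(nm,np.round(r[0],4),r[1:])
    m2=wood(ti,tb);r2=fitw(t,m2,*g);print(nm,'top',np.round(r2[0],4),r2[1:])
    o=im
    for P in(r[0],):
        pp=np.array([proj(e,c) for c in wcorn(*P)]);print(np.round(pp[4:]).tolist())
E
```

```text
a [0.6221 0.1369 3.1399] (np.float64(63.78125), np.uint64(2919))
a top [0.6213 0.1398 3.14  ] (np.float64(14.703125), np.uint64(483))
[[357.0, 79.0], [354.0, 183.0], [390.0, 183.0], [373.0, 79.0]]
b [0.5562 0.1531 0.0563] (np.float64(3005.0), np.uint64(3005))
b top [ 0.491   0.1217 -0.0611] (np.float64(28.328125), np.uint64(477))
[[334.0, 168.0], [329.0, 61.0], [290.0, 63.0], [319.0, 169.0]]
```

Run:
```python
from h import *
import pickle
s=pickle.load(open('s1.pkl','rb'));e=ext('wrist',s)
im=cv2.imread('pics/w1.png')[:,:,::-1].copy()
m=wood(im,(225,85,285,210));r=fitw(e,m,.491,.122,-.06);print(np.round(r[0],4),r[1:])
o=im[:,:,::-1].copy()
for P in(r[0],[.6221,.1369,3.14]):
    pp=np.array([proj(e,c) for c in wcorn(*P)])
    for q in(pp[:4],pp[4:]): cv2.polylines(o,[np.round(q*8).astype(np.int32)],True,(0,0,255),1,cv2.LINE_AA,3)
cv2.imwrite('pics/w1o.png',cv2.resize(o[60:220,210:410],None,fx=4,fy=3.7))
```

```text
[ 0.4901  0.1202 -0.0629] (np.float64(69.71875), np.uint64(3005))
```

View pics/w1o.png

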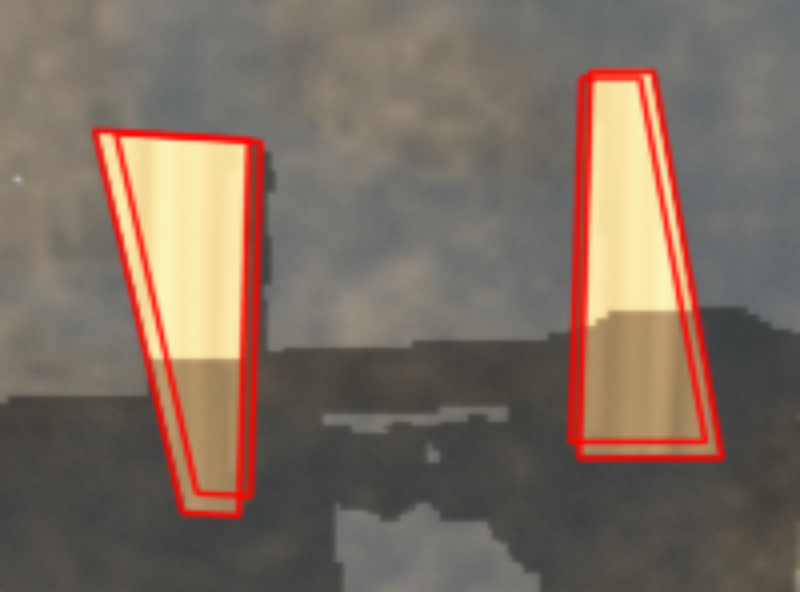

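```bash
python3 -c "
from h import *
go(.57,-.10,.25,90)"
```

```text
turn [ 0.01 -0.01  0.39] shift [-203.5    9.1   -0.4] clock 2.95 yaw 90.39 pos [0.5596 0.1034 0.2496] F [ 0.4 -0.5  0.5] w 0.0853
```

>>> play_rows(
  targets="0 0 0 -41 2 0 1;0 0 0 -82 4 0 1;0 0 0 -123 6 0 1;0 0 0 -164 8 0 1;0 0 0 -204 9 0 1",
)

```text
clock: 3.45
tool_pos: [0.57, -0.1019, 0.2499]
ee_rot: [0.0, 0.705, 0.71, 0.0]
force: [0.4, 0.9, 0.5]
width: 0.0853
```

Run:
```python
from h import *
cams.capture('wrist');cams.capture('wrist');cams.capture('wrist')
s=get_state();im=cams.capture('wrist');cv2.imwrite('pics/w2.png',im[:,:,::-1])
import pickle;pickle.dump(s,open('s2.pkl','wb'))
e=ext('wrist',s);print(s['tool_pos'],s['qd'])
zz={'wedge_a_mid':.012,'wedge_a_thick':.012,'wedge_frame':0,'keeper_pin':.036,'keeper_pivot':.015}
for n,z in zz.items():
    for d in cams.tip_of(n,'wrist')[:7]:
        p=d['centre'];print(n,np.round(d['conf'],2),np.round(p,1),np.round(onz(e,p,z),4)[:2])
```

```text
[ 0.56997832 -0.10230387  0.24962486] [ 0.04528368 -0.00889727  0.00795142  0.01715001  0.00693533  0.00920332]
keeper_pin 0.77 [219.7 113.7] [ 0.4684 -0.043 ]
keeper_pivot 0.77 [298.  150.1] [ 0.5466 -0.0824]
```

View pics/w2.png

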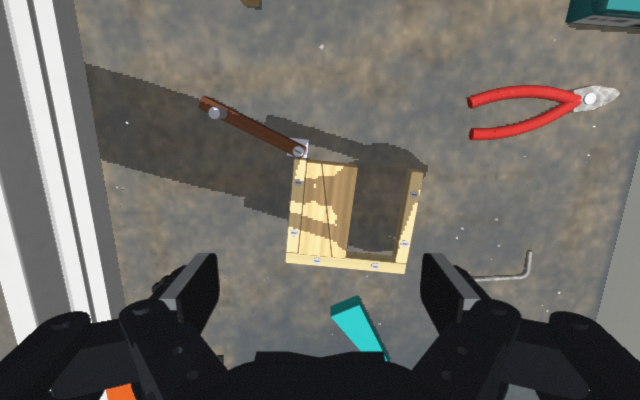

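```bash
python3 -c "
import cv2
a=cv2.imread('pics/w2.png')[135:285,275:435];cv2.imwrite('pics/w2c.png',cv2.resize(a,None,fx=4,fy=4,interpolation=2))"
```

```text
(no output)
```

View pics/w2c.png

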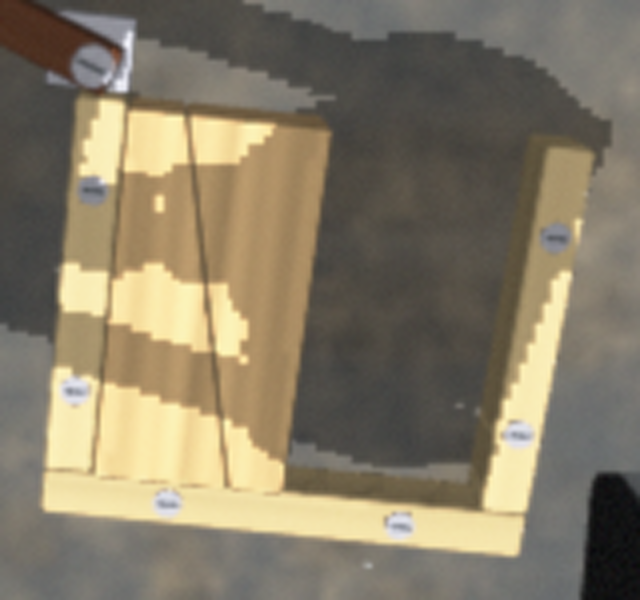

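Run:
```python
from h import *
import pickle
from scipy.optimize import least_squares
s=pickle.load(open('s2.pkl','rb'));e=ext('wrist',s)
L=np.array([[-72.5,-69.75],[72.5,-69.75],[72.5,55.75],[58.5,55.75],[58.5,-55.75],[-58.5,-55.75],[-58.5,55.75],[-72.5,55.75]])/1e3
P=np.array([[43,510],[520,555],[595,147],[545,143],[482,512],[93,473],[127,97],[80,92.]]);P=(P+.5)/4-.5+[275,135]
W=np.array([onz(e,p,.022)[:2] for p in P])
def tf(v):
    c,q=np.cos(v[2]),np.sin(v[2]);return L@np.array([[c,q],[-q,c]])+v[:2]
r=least_squares(lambda v:(tf(v)-W).ravel(),[.6,-.15,0]);print(np.round(r.x,4));print(np.round((tf(r.x)-W)*1000,1))
# same from top view check: project fitted corners to top image
t=ext('top');o=cv2.imread('pics/top0.png')
pp=np.array([proj(t,[*w,.022]) for w in tf(r.x)]);cv2.polylines(o,[np.round(pp*8).astype(np.int32)],True,(0,0,255),1,cv2.LINE_AA,3)
cv2.imwrite('pics/tf.png',cv2.resize(o[145:230,340:435],None,fx=6,fy=6,interpolation=2))
c,q=np.cos(r.x[2]),np.sin(r.x[2]);piv=r.x[:2]+np.array([[c,-q],[q,c]])@[-.0685,.0645];print('piv',piv)
pin=np.array([.4684,-.043]);d=pin-piv;print('keeper',np.arctan2(d[1],d[0])-r.x[2],np.linalg.norm(d))
```

```text
[ 0.6089 -0.1532 -0.101 ]
[[-0.3  0.1]
 [-0.1 -0. ]
 [ 0.6 -0.4]
 [ 0.7 -0. ]
 [-0.2  1.1]
 [-0.1  0.5]
 [ 0.2 -0.7]
 [-0.8 -0.6]]
piv [ 0.5472824  -0.08212826]
keeper 2.782121968251956 0.08805369439837737
```

View pics/tf.png

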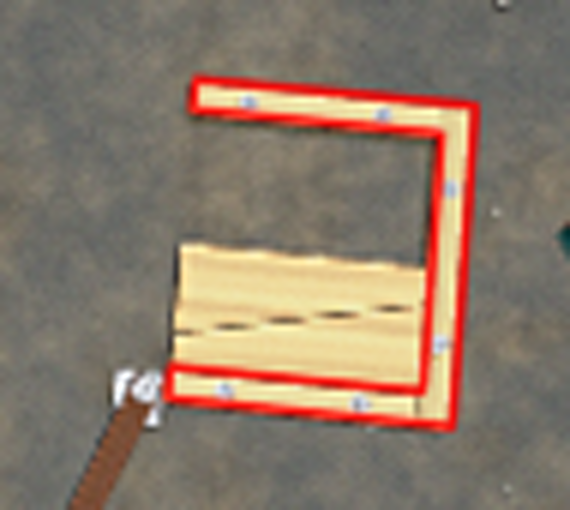

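```bash
python3 -c "
from h import *
go(.6113,.1809,.08,89.9)"
```

```text
turn [ 0.01 -0.01  0.52] shift [280.7  43.1 169.6] clock 3.9 yaw 90.42 pos [ 0.5702 -0.1001  0.2496] F [ 0.4  0.7 -0.2] w 0.0855
```

>>> play_rows(
  targets="0 0 0.5 42 6 15 0.4;0 0 0.5 85 13 36 0.4;0 0 0.5 128 20 58 0.4;0 0 0.5 170 26 79 0.4;0 0 0.5 213 33 100 0.4",
)

```text
clock: 4.4
tool_pos: [0.6019, 0.1143, 0.1489]
ee_rot: [0.0, 0.708, 0.706, 0.0]
force: [-0.0, -0.6, -0.7]
width: 0.0596
```

```bash
python3 -c "
from h import *
go(.6113,.1809,.08,89.9)"
```

```text
turn [ 0.03 -0.   -0.03] shift [66.7  9.3 68.9] clock 4.4 yaw 89.87 pos [0.6019 0.1143 0.1489] F [-0.  -0.6 -0.7] w 0.0596
```

>>> play_rows(
  targets="0 0 0 30 5 30 0.4;0 0 0 67 9 69 0.4;0 0 0 67 9 69 0.4;0 0 0 67 9 69 0.4",
)

```text
clock: 4.8
tool_pos: [0.6099, 0.1799, 0.0788]
ee_rot: [-0.001, 0.707, 0.707, -0.001]
force: [0.4, 0.3, 0.8]
width: 0.0594
```

Run:
```python
from h import *
go(.6113,.1809,.005,89.9)
s=get_state();im=cams.capture('wrist');cv2.imwrite('pics/w3.png',im[:,:,::-1])
```

```text
turn [-0.18  0.05  0.06] shift [ 1.   1.6 73.8] clock 4.8 yaw 89.96 pos [0.6099 0.1799 0.0788] F [0.4 0.3 0.8] w 0.0594
```

View pics/w3.png

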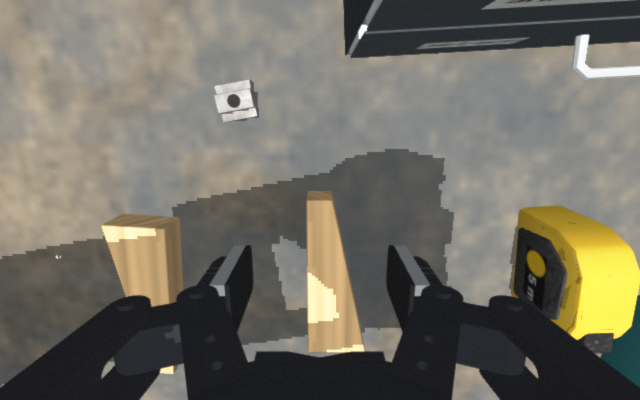

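>>> play_rows(
  targets="0 0 0 1 2 35 0.4;0 0 0 1 2 72 0.4;0 0 0 1 2 73 0.4;0 0 0 1 2 73 -1;0 0 0 1 2 73 -1",
)

```text
clock: 5.35
tool_pos: [0.6157, 0.1794, 0.0109]
ee_rot: [0.002, 0.709, 0.706, 0.002]
force: [0.8, 0.1, 0.8]
width: 0.0319
```

>>> play_rows(
  targets="0 0 0 0 0 0 -1;0 0 0 0 0 0 -1;0 0 0 0 0 0 -1;0 0 0 0 0 0 -1",
)

```text
clock: 5.75
tool_pos: [0.6157, 0.1797, 0.0112]
ee_rot: [0.002, 0.708, 0.706, 0.002]
force: [-0.8, -1.2, 6.6]
width: 0.0186
```

Run:
```python
from h import *
go(.6113,.1809,.005,89.9)
s=get_state();im=cams.capture('wrist');cv2.imwrite('pics/w4.png',im[:,:,::-1])
```

```text
turn [ 0.28 -0.02 -0.11] shift [ 1.2 -4.4  6.2] clock 5.75 yaw 89.79 pos [0.6157 0.1797 0.0112] F [-0.8 -1.2  6.6] w 0.0186
```

View pics/w4.png

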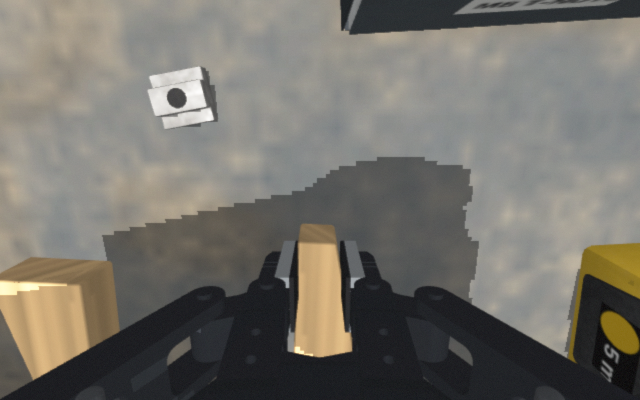

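```bash
cat >> h.py <<'E'
F0=np.array([.6089,-.1532]);FT=-.101
def fw(x,y):
    c,q=np.cos(FT),np.sin(FT);return F0+np.array([c*x-q*y,q*x+c*y])/1000
def wf(p):
    c,q=np.cos(FT),np.sin(FT);d=(np.asarray(p)[:2]-F0)*1000;return np.array([c*d[0]+q*d[1],-q*d[0]+c*d[1]])
YF=90+np.degrees(FT)
def gof(x,y,z,yaw=YF):
    s=get_state();print('frame pos',np.round(wf(s['tool_pos']),1),'rel yaw');go(*fw(x,y),z,yaw,s)
E
python3 -c "
from h import *
gof(11.7,163,.014)"
```

```text
frame pos [-26.8 331.9] rel yaw
turn [ 0.28 -0.03  5.58] shift [-171.8   21.9   -2.7] clock 5.8 yaw 89.79 pos [0.6157 0.1797 0.0112] F [-1.  -1.1  6.4] w 0.0184
```

>>> play_rows(
  targets="0 0 0 0 0 -8 -1;0 0 0 0 0 -8 -1;0 0 0 0 0 -8 -1",
)

```text
clock: 6.1
tool_pos: [0.6137, 0.1797, 0.0163]
ee_rot: [0.0, 0.708, 0.706, 0.001]
force: [-0.3, -1.1, -1.0]
width: 0.0182
```

```bash
python3 -c "
from h import *
gof(11.7,163,.014)
im=cams.capture('scene');cv2.imwrite('pics/s5.png',cv2.resize(im[150:300,220:440,::-1],None,fx=3.5,fy=3.5,interpolation=2))"
```

```text
frame pos [-28.7 331.7] rel yaw
turn [ 0.07 -0.02  5.58] shift [-171.8   23.9    2.2] clock 6.1 yaw 89.79 pos [0.6137 0.1797 0.0163] F [-0.3 -1.1 -1. ] w 0.0182
```

View pics/s5.png

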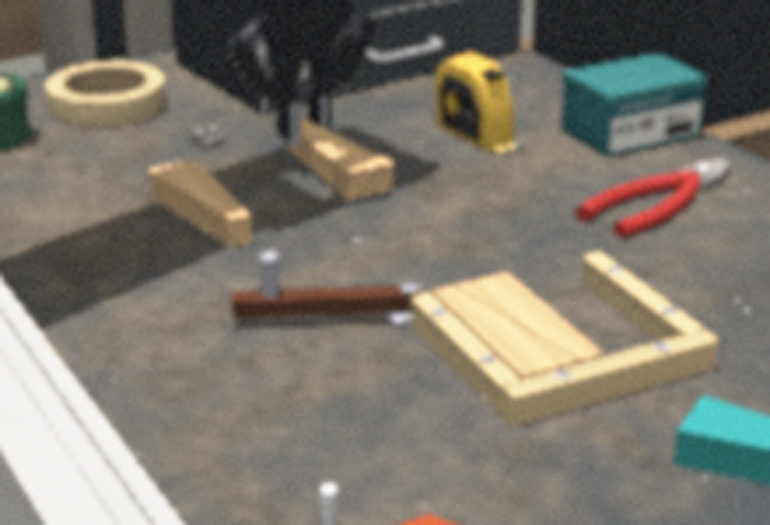

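>>> play_rows(
  targets="0 0 0 -40 5 0 -1;0 0 3 -80 11 0 -1;0 0 5.6 -120 17 0 -1;0 0 5.6 -155 22 0 -1;0 0 5.6 -172 24 0 -1",
)

```text
clock: 6.65
tool_pos: [0.6368, 0.0048, 0.0152]
ee_rot: [0.0, 0.743, 0.669, -0.0]
force: [0.7, -0.0, -0.6]
width: 0.0182
```

Run:
```python
from h import *
for n in('top','scene','wrist'):
    im=cams.capture(n);cv2.imwrite(f'pics/{n}6.png',im[:,:,::-1])
gof(11.7,163,.012)
a=cv2.imread('pics/top6.png')[130:260,260:450];cv2.imwrite('pics/top6c.png',cv2.resize(a,None,fx=4,fy=4,interpolation=2))
a=cv2.imread('pics/scene6.png')[150:300,250:440];cv2.imwrite('pics/scene6c.png',cv2.resize(a,None,fx=4,fy=4,interpolation=2))
```

```text
frame pos [ 11.3 162.2] rel yaw
turn [-0.05 -0.04 -0.12] shift [0.8 0.4 3.1] clock 6.8 yaw 84.09 pos [0.6365 0.0071 0.0151] F [-0.8  1.  -1.1] w 0.0181
```

View pics/top6c.png

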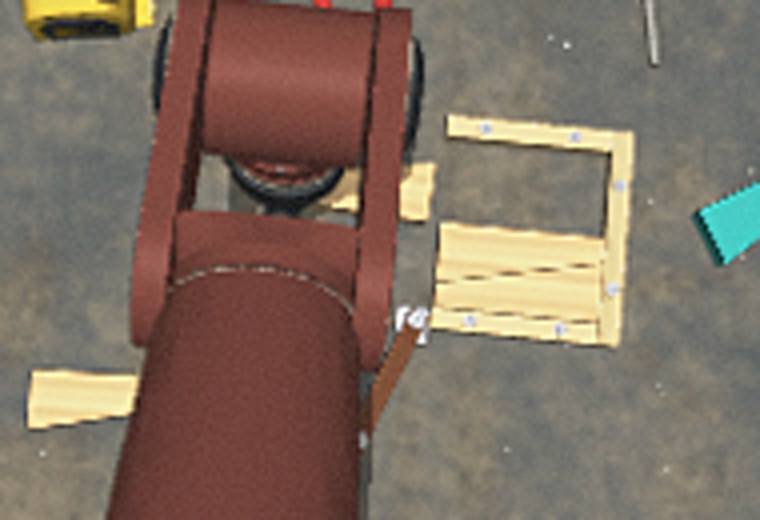

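View pics/scene6c.png

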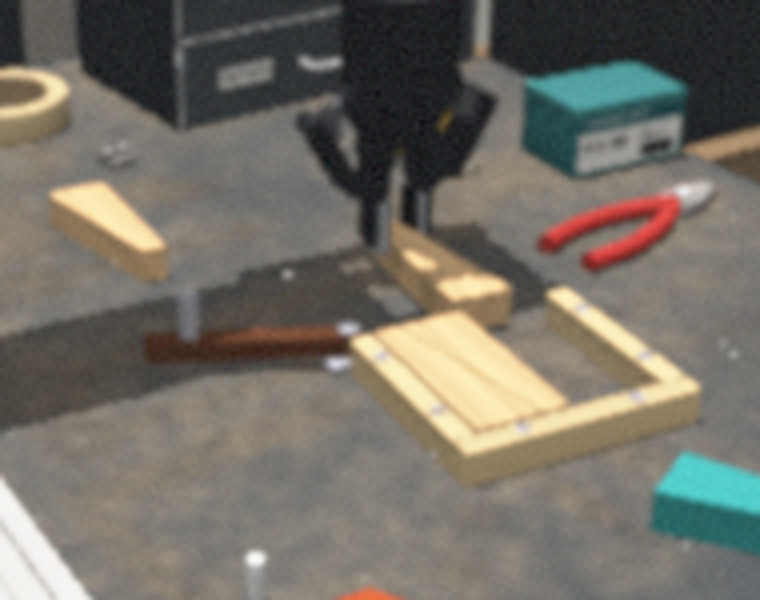

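View pics/wrist6.png

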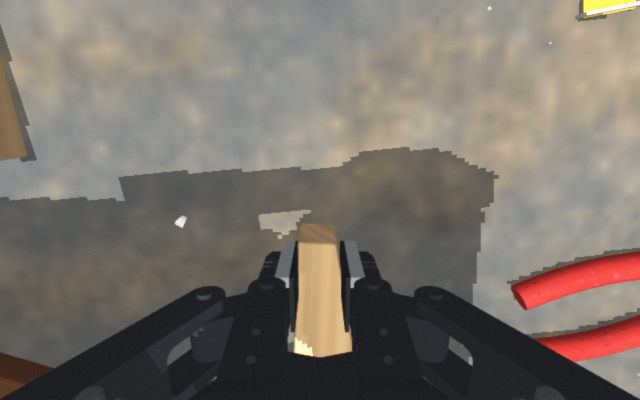

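Run:
```python
from h import *
t=ext('top')
for p in((437,165),(428,222),(440,222),(434,312),(612,148),(447,135)):
    q=(np.array(p)+.5)/4-.5+[260,130];print(p,np.round(wf(onz(t,q,.027 if p[0]<438 and p[1]<300 else .023)),1))
```

```text
(437, 165) [34.6 61.7]
(428, 222) [-4.6 64.4]
(440, 222) [-3.1 56.1]
(434, 312) [-63.8  54.8]
(612, 148) [ 58.4 -54.2]
(447, 135) [56.6 56.5]
```

>>> play_rows(
  targets="0 0 -4 0 0 1 -1;0 0 -4 0 0 1 -1;0 0 -4 0 0 1 -1",
)

```text
clock: 7.1
tool_pos: [0.6364, 0.0089, 0.0142]
ee_rot: [-0.0, 0.718, 0.696, -0.0]
force: [-0.2, 0.8, -1.5]
width: 0.018
```

Run:
```python
from h import *
im=cams.capture('top')[:,:,::-1];a=im[130:230,330:430];cv2.imwrite('pics/top7c.png',cv2.resize(a,None,fx=6,fy=6,interpolation=2))
gof(11.7,163,.012)
```

```text
frame pos [ 11.1 163.8] rel yaw
turn [-0.02 -0.01  4.  ] shift [-0.9  0.5  2.4] clock 7.15 yaw 88.21 pos [0.6365 0.0087 0.0144] F [ 0.1 -0.3 -1.5] w 0.0178
```

View pics/top7c.png

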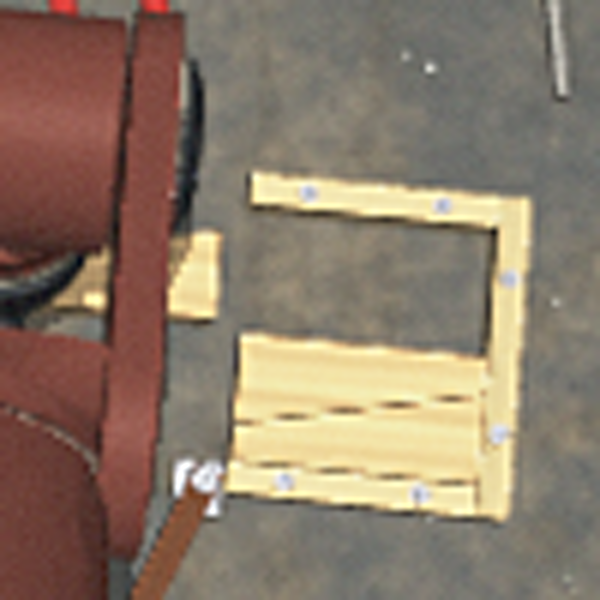

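>>> play_rows(
  targets="0 0 1 -10 -1 1 -1;0 0 1 -20 -1.5 1 -1;0 0 1 -30 -2 1 -1;0 0 1 -40 -3 1 -1;0 0 1 -40 -3 1 -1",
)

```text
clock: 7.65
tool_pos: [0.6324, -0.0342, 0.0136]
ee_rot: [0.0, 0.725, 0.689, -0.0]
force: [2.2, -0.3, -1.6]
width: 0.0182
```

Run:
```python
from h import *
im=cams.capture('top')[:,:,::-1];a=im[130:230,330:430];cv2.imwrite('pics/top8c.png',cv2.resize(a,None,fx=6,fy=6,interpolation=2))
gof(11.2,77,.012)
```

```text
frame pos [ 11.3 121.5] rel yaw
turn [ 0.   -0.01  2.88] shift [-44.4  -2.4   1.6] clock 7.7 yaw 87.09 pos [ 0.6324 -0.0335  0.0136] F [-0.3 -0.6 -1.1] w 0.018
```

View pics/top8c.png

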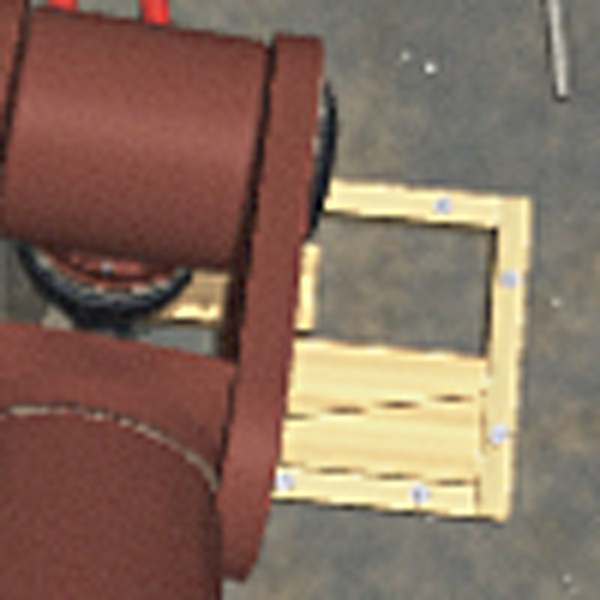

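It's inserting with a small gap. I'll keep going.

>>> play_rows(
  targets="0 0 1 -10 0 1 -1;0 0 1 -20 -1 1 -1;0 0 1 -32 -1.5 1 -1;0 0 1 -43 -2 1 -1;0 0 1 -43 -2 1 -1",
)

```text
clock: 8.2
tool_pos: [0.6284, -0.077, 0.0126]
ee_rot: [0.0, 0.731, 0.683, -0.0]
force: [-0.1, 0.4, -0.6]
width: 0.0184
```

Run:
```python
from h import *
im=cams.capture('top')[:,:,::-1];a=im[130:230,330:430];cv2.imwrite('pics/top9c.png',cv2.resize(a,None,fx=6,fy=6,interpolation=2))
im=cams.capture('scene')[:,:,::-1];a=im[180:280,320:440];cv2.imwrite('pics/sc9c.png',cv2.resize(a,None,fx=6,fy=6,interpolation=2))
gof(11.2,77,.012)
```

```text
frame pos [11.6 79.1] rel yaw
turn [ 0.   -0.02  1.93] shift [-2.1 -0.4  0.6] clock 8.3 yaw 86.14 pos [ 0.6284 -0.0757  0.0126] F [-0.1 -1.  -0.9] w 0.0178
```

View pics/top9c.png

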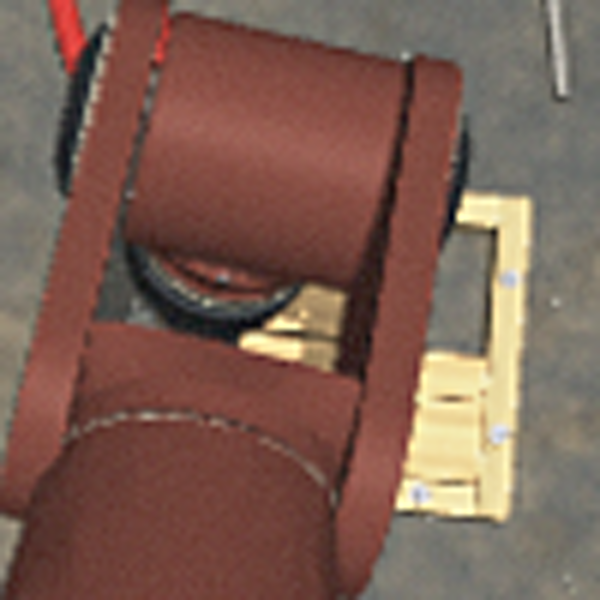

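View pics/sc9c.png

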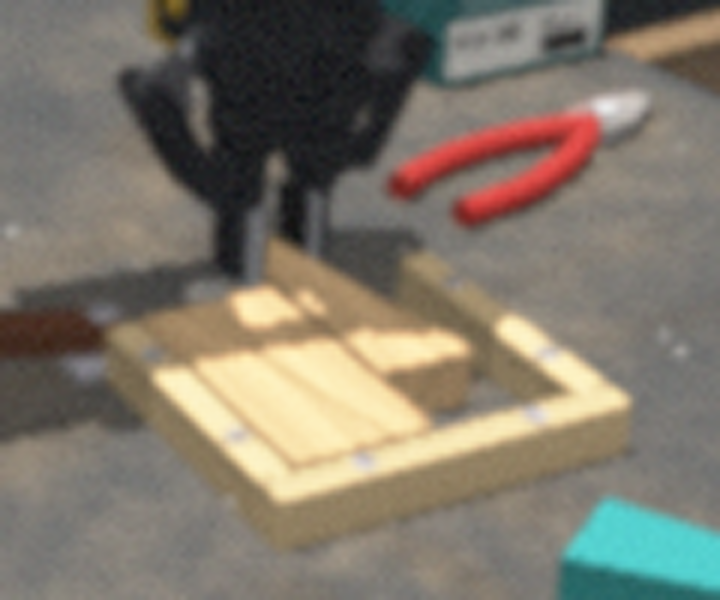

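>>> play_rows(
  targets="0 0 1 0 0 2 0.1;0 0 1 0 0 2 0.1;0 0 1 0 0 2 0.1;0 0 1 0 0 -20 0.1;0 0 1 0 0 -45 0.1",
)

```text
clock: 8.8
tool_pos: [0.6272, -0.0747, 0.0566]
ee_rot: [-0.001, 0.736, 0.677, -0.001]
force: [0.4, -0.4, 0.7]
width: 0.0472
```

Run:
```python
from h import *
gof(13,116,.045)
im=cams.capture('wrist')[:,:,::-1];cv2.imwrite('pics/w10.png',im)
```

```text
frame pos [10.3 80. ] rel yaw
turn [-0.18 -0.03  1.  ] shift [36.   3.4 11.6] clock 8.8 yaw 85.22 pos [ 0.6272 -0.0747  0.0566] F [ 0.4 -0.4  0.7] w 0.0472
```

View pics/w10.png

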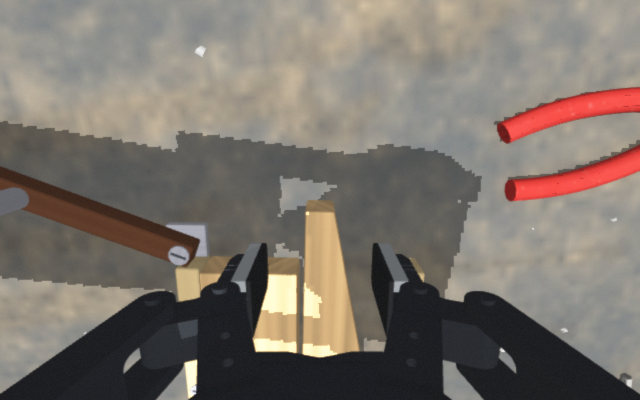

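>>> play_rows(
  targets="0 0 1 20 2 0 -1;0 0 1 40 3.5 0 -1;0 0 1 40 3.5 0 -1;0 0 1 40 3.5 0 -1;0 0 1 40 3.5 20 -1",
)

```text
clock: 9.35
tool_pos: [0.638, -0.0367, 0.0407]
ee_rot: [0.003, 0.742, 0.67, 0.002]
force: [0.6, -0.8, 0.2]
width: -0.0002
```

Run:
```python
from h import *
gof(13,116,.008)
im=cams.capture('wrist')[:,:,::-1];cv2.imwrite('pics/w11.png',im)
```

```text
frame pos [ 17.2 118.9] rel yaw
turn [ 0.39  0.05 -0.02] shift [-2.8 -4.4 32.6] clock 9.35 yaw 84.2 pos [ 0.638  -0.0367  0.0407] F [ 0.6 -0.8  0.2] w -0.0002
```

View pics/w11.png

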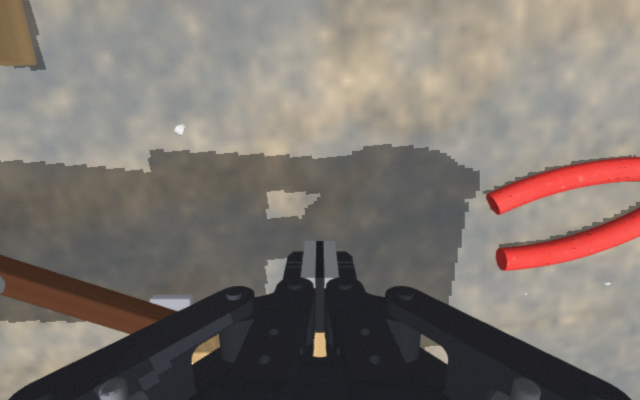

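>>> play_rows(
  targets="0 0 0 0 -4 32 -1;0 0 0 0 -4 32 -1;0 0 0 -10 -4 32 -1;0 0 0 -20 -4 32 -1;0 0 0 -30 -4 32 -1",
)

```text
clock: 9.9
tool_pos: [0.6293, -0.0666, 0.0073]
ee_rot: [0.001, 0.742, 0.67, 0.001]
force: [0.2, 0.6, 1.0]
width: 0.0
```

Run:
```python
from h import *
gof(13,70,.008)
im=cams.capture('scene')[:,:,::-1];a=im[180:280,320:440];cv2.imwrite('pics/sc12c.png',cv2.resize(a,None,fx=6,fy=6,interpolation=2))
```

```text
frame pos [11.6 88.2] rel yaw
turn [ 0.15  0.02 -0.04] shift [-18.2   1.4  -0.7] clock 9.9 yaw 84.17 pos [ 0.6293 -0.0666  0.0073] F [0.2 0.6 1. ] w 0.0
```

View pics/sc12c.png

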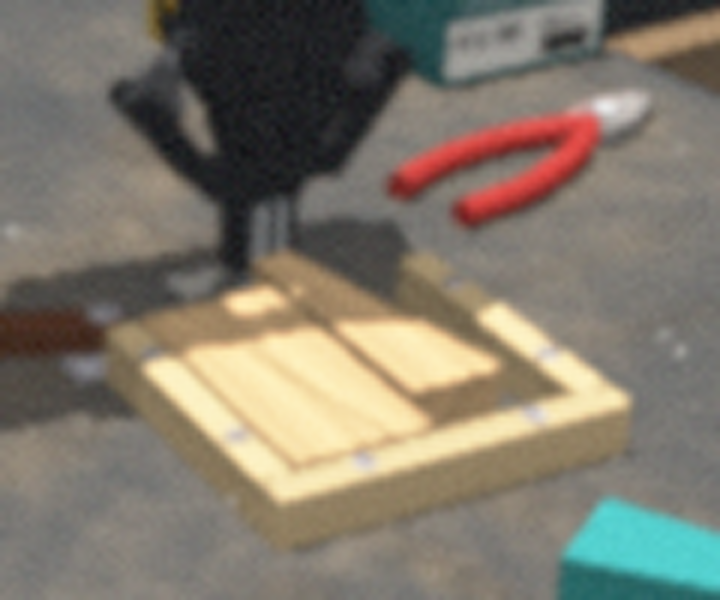

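>>> play_rows(
  targets="0 0 0 -6 2 0 -1;0 0 0 -12 2 0 -1;0 0 0 -16 2 0 -1;0 0 0 -18 2 0 -1;0 0 0 -18 2 0 -1",
)

```text
clock: 10.45
tool_pos: [0.6283, -0.0835, 0.0054]
ee_rot: [0.0, 0.742, 0.67, -0.0]
force: [0.3, 0.7, 0.1]
width: 0.0001
```

Run:
```python
from h import *
gof(13,66,.008)
im=cams.capture('scene')[:,:,::-1];a=im[180:280,320:440];cv2.imwrite('pics/sc13c.png',cv2.resize(a,None,fx=6,fy=6,interpolation=2))
```

```text
frame pos [12.3 71.3] rel yaw
turn [-0.01  0.02 -0.02] shift [-5.3  0.7 -2.5] clock 10.45 yaw 84.19 pos [ 0.6283 -0.0835  0.0054] F [0.3 0.7 0.1] w 0.0001
```

View pics/sc13c.png

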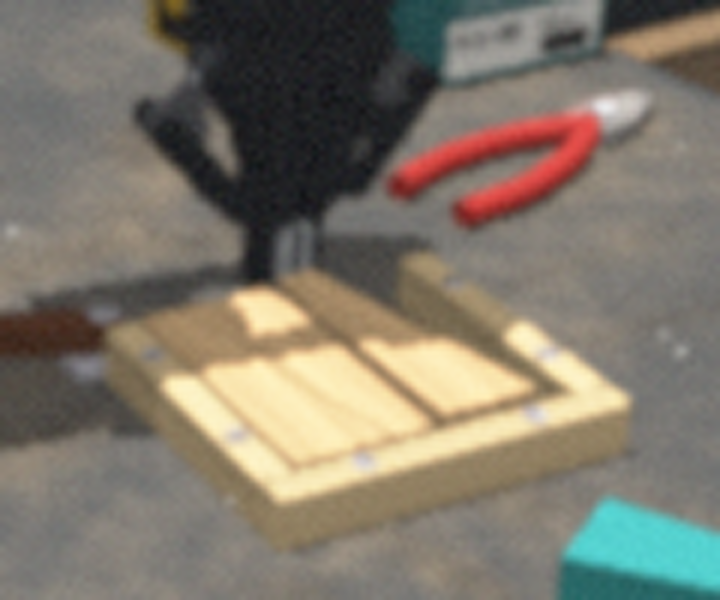

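>>> play_rows(
  targets="0 0 0 -2 1 -1 -1;0 0 0 -4 1 -1 -1;0 0 0 -5 1 -1 -1;0 0 0 -5 1 -1 -1",
)

```text
clock: 10.9
tool_pos: [0.6289, -0.0885, 0.0065]
ee_rot: [0.0, 0.742, 0.67, -0.0]
force: [-0.5, -0.7, 0.2]
width: -0.0001
```

Run:
```python
from h import *
gof(13,66,.008)
im=cams.capture('scene')[:,:,::-1];a=im[180:280,320:440];cv2.imwrite('pics/sc14c.png',cv2.resize(a,None,fx=6,fy=6,interpolation=2))
```

```text
frame pos [13.3 66.4] rel yaw
turn [ 0.    0.01 -0.02] shift [-0.4 -0.3 -1.5] clock 10.9 yaw 84.19 pos [ 0.6289 -0.0885  0.0065] F [-0.5 -0.7  0.2] w -0.0001
```

View pics/sc14c.png

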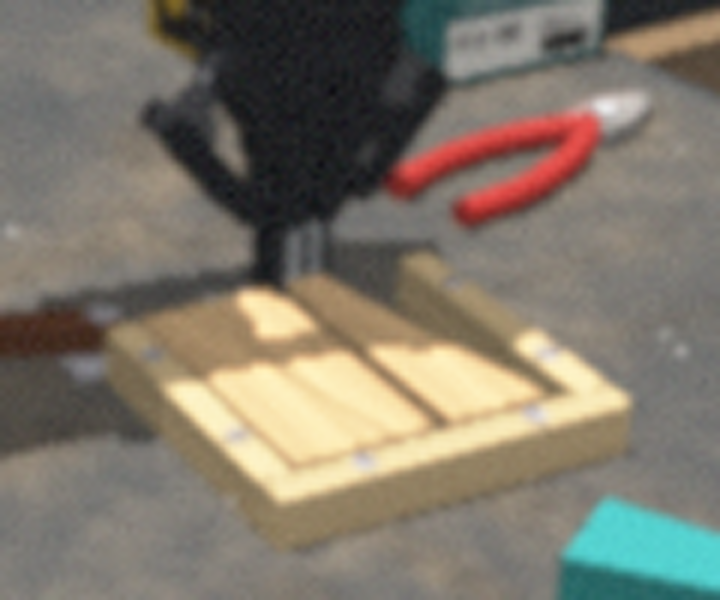

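>>> play_rows(
  targets="0 0 0 -1 0 0 -1;0 0 0 -2 0 0 -1;0 0 0 -2 0 0 -1",
)

```text
clock: 11.25
tool_pos: [0.6288, -0.0892, 0.0066]
ee_rot: [-0.001, 0.742, 0.67, 0.001]
force: [1.1, 5.0, 0.5]
width: 0.0001
```

>>> play_rows(
  targets="0 0 0 -1 0 0 -1;0 0 0 -2 0 0 -1;0 0 0 -2 0 0 -1",
)

```text
clock: 11.55
tool_pos: [0.6288, -0.0892, 0.0066]
ee_rot: [-0.002, 0.742, 0.67, 0.002]
force: [0.2, 10.4, 2.3]
width: -0.0
```

>>> play_rows(
  targets="0 0 0 20 0 0 -1;0 0 0 45 0 -10 -1;0 0 0 70 0 -45 -1;0 0 0 80 0 -85 0;0 0 0 80 0 -85 0.6",
)

```text
clock: 12.05
tool_pos: [0.6412, -0.012, 0.099]
ee_rot: [0.005, 0.741, 0.671, 0.004]
force: [1.3, 0.1, 1.6]
width: 0.0285
```

Run:
```python
from h import *
go(.4941,.1640,.09,86.4)
import pickle
s=get_state();im=cams.capture('wrist')[:,:,::-1];cv2.imwrite('pics/w15.png',im)
```

```text
turn [ 0.72  0.06 -2.08] shift [ 160.6 -163.9    6.9] clock 12.05 yaw 84.32 pos [ 0.6412 -0.012   0.099 ] F [1.3 0.1 1.6] w 0.0285
```

View pics/w15.png

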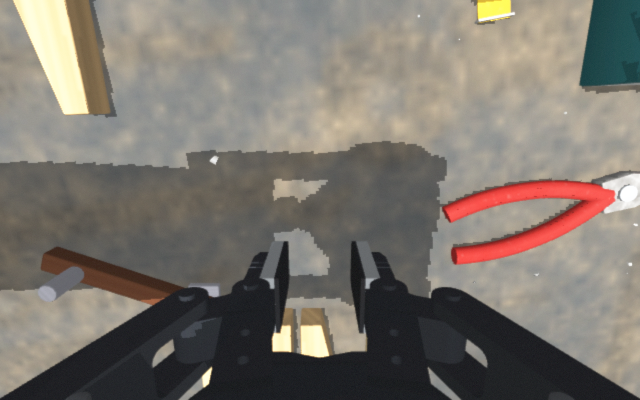

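>>> play_rows(
  targets="0 0 0 30 -30 0 0.7;0 0 -1 62 -62 0 0.7;0 0 -2 94 -95 0 0.7;0 0 -2 126 -128 0 0.7;0 0 -2 160 -164 0 0.7",
)

```text
clock: 12.6
tool_pos: [0.4877, 0.1633, 0.0901]
ee_rot: [-0.0, 0.731, 0.683, -0.001]
force: [0.3, 0.4, 0.2]
width: 0.0726
```

>>> play_rows(
  targets="0 0 0 0 0 0 0.7;0 0 0 0 0 0 0.7",
)

```text
clock: 12.8
tool_pos: [0.4884, 0.1631, 0.0903]
ee_rot: [-0.0, 0.73, 0.684, -0.001]
force: [-0.2, 0.0, 0.7]
width: 0.0725
```

Run:
```python
from h import *
go(.4941,.1640,.006,86.4)
im=cams.capture('wrist')[:,:,::-1];cv2.imwrite('pics/w16.png',im)
im=cams.capture('top')[:,:,::-1];cv2.imwrite('pics/top16.png',im);a=im[140:240,340:440];cv2.imwrite('pics/top16c.png',cv2.resize(a,None,fx=6,fy=6,interpolation=2))
```

```text
turn [-0.08  0.06 -0.11] shift [ 1.3  5.7 84.3] clock 12.8 yaw 86.29 pos [0.4884 0.1631 0.0903] F [-0.2  0.   0.7] w 0.0725
```

View pics/w16.png

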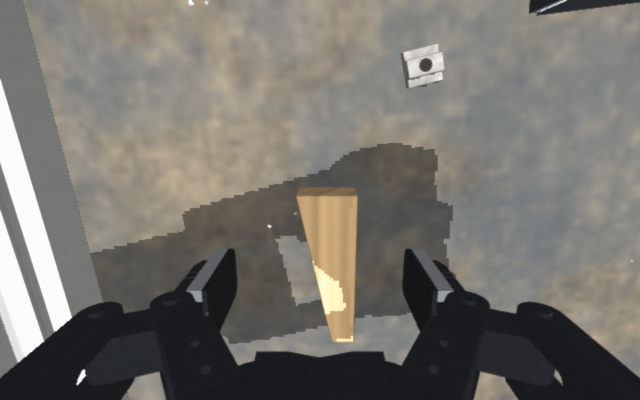

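View pics/top16c.png

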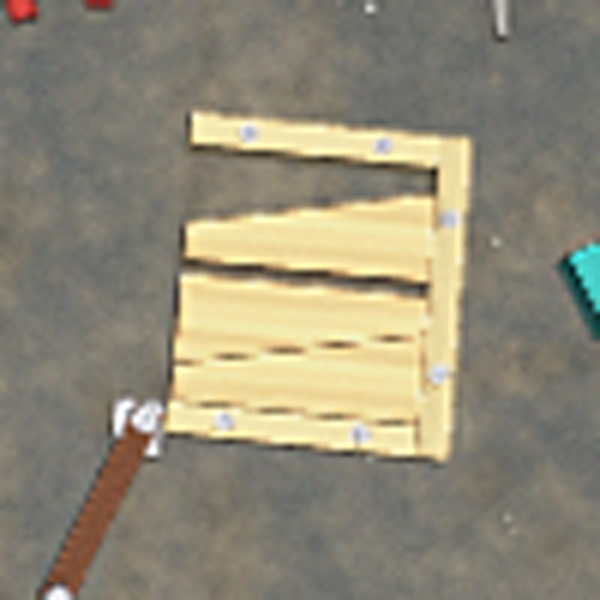

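>>> play_rows(
  targets="0 0 0 1 5 30 0.7;0 0 0 1 5 60 0.7;0 0 0 1 5 82 0.7;0 0 0 1 5 84 -1;0 0 0 1 5 84 -1",
)

```text
clock: 13.4
tool_pos: [0.495, 0.1627, 0.0071]
ee_rot: [-0.0, 0.731, 0.683, -0.001]
force: [-0.0, -0.6, 0.8]
width: 0.0444
```

>>> play_rows(
  targets="0 0 0 0 0 0 -1;0 0 0 0 0 0 -1;0 0 0 0 0 0 -1",
)

```text
clock: 13.7
tool_pos: [0.4955, 0.1638, 0.0086]
ee_rot: [0.001, 0.73, 0.683, 0.001]
force: [0.7, -0.5, -0.7]
width: 0.0367
```

>>> play_rows(
  targets="0 0 0 0 0 -6 -1;0 0 0 0 0 -8 -1;0 0 0 0 0 -8 -1",
)

```text
clock: 14.0
tool_pos: [0.4952, 0.1639, 0.0164]
ee_rot: [0.0, 0.73, 0.683, 0.001]
force: [-0.0, -0.0, -0.7]
width: 0.0366
```

Run:
```python
from h import *
gof(38.2,165,.014)
im=cams.capture('wrist')[:,:,::-1];cv2.imwrite('pics/w17.png',im)
im=cams.capture('scene')[:,:,::-1];a=im[150:300,220:440];cv2.imwrite('pics/sc17c.png',cv2.resize(a,None,fx=3.5,fy=3.5,interpolation=2))
```

```text
frame pos [-145.1  304. ] rel yaw
turn [ 0.09 -0.02  1.99] shift [-145.3  178.3    2.7] clock 14.0 yaw 86.2 pos [0.4952 0.1639 0.0164] F [-0.  -0.  -0.7] w 0.0366
```

View pics/w17.png

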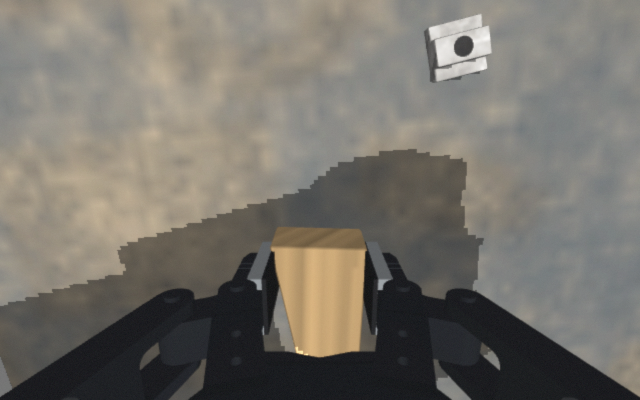

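View pics/sc17c.png

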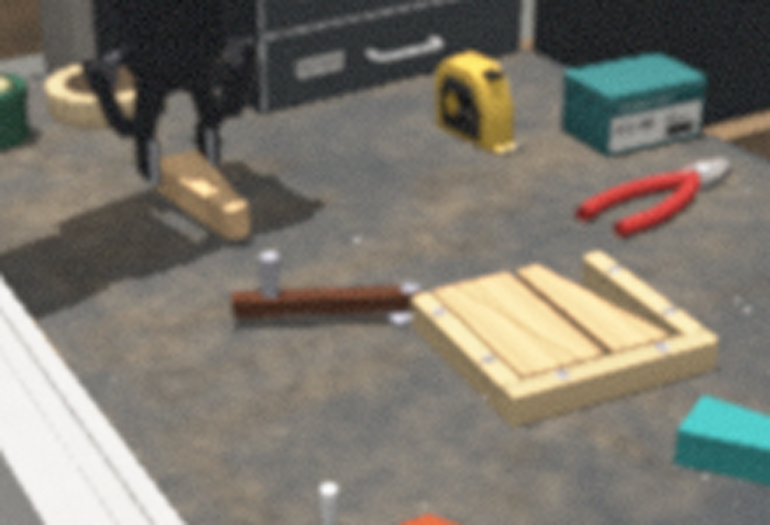

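>>> play_rows(
  targets="0 0 0 -26 35 0 -1;0 0 1 -54 70 0 -1;0 0 2 -82 105 0 -1;0 0 2 -110 140 0 -1;0 0 2 -138 178 1 -1",
)

```text
clock: 14.6
tool_pos: [0.6639, 0.013, 0.0141]
ee_rot: [-0.0, 0.742, 0.67, -0.0]
force: [0.8, 0.8, -1.4]
width: 0.0369
```

>>> play_rows(
  targets="0 0 0 0 0 0 -1;0 0 0 0 0 0 -1",
)

```text
clock: 14.8
tool_pos: [0.6632, 0.0134, 0.0139]
ee_rot: [-0.001, 0.743, 0.67, -0.0]
force: [-0.9, 0.0, -1.1]
width: 0.0369
```

Run:
```python
from h import *
gof(38.2,165,.014)
im=cams.capture('top')[:,:,::-1];cv2.imwrite('pics/top18.png',im);a=im[130:240,320:430];cv2.imwrite('pics/top18c.png',cv2.resize(a,None,fx=6,fy=6,interpolation=2)[:600])
im=cams.capture('wrist')[:,:,::-1];cv2.imwrite('pics/w18.png',im)
```

```text
frame pos [ 37.2 171.3] rel yaw
turn [-0.07 -0.01 -0.11] shift [-6.3  1.  -0.2] clock 14.8 yaw 84.1 pos [0.6632 0.0134 0.0139] F [-0.9  0.  -1.1] w 0.0369
```

View pics/top18c.png

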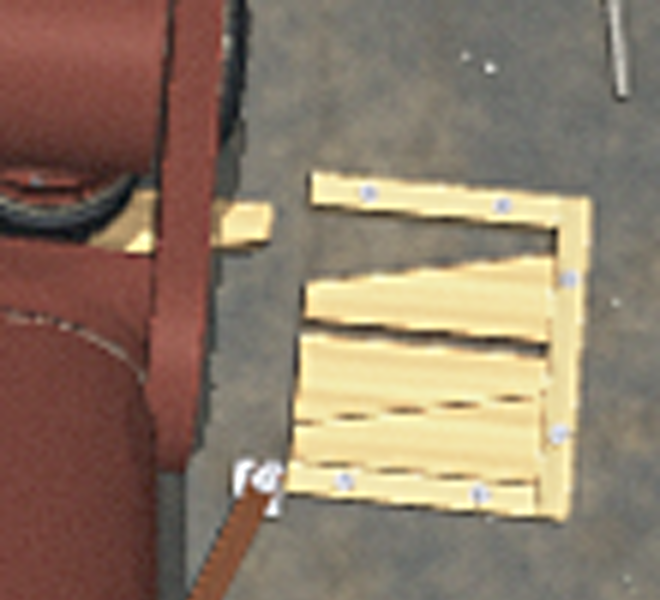

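View pics/w18.png

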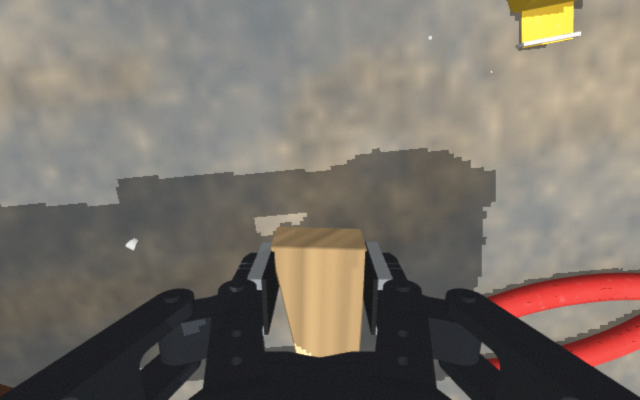

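>>> play_rows(
  targets="0 0 0 -2 -5 1 -1;0 0 0 -12 -5 1 -1;0 0 0 -24 -5 1 -1;0 0 0 -36 -5 1 -1;0 0 0 -36 -5 1 -1",
)

```text
clock: 15.4
tool_pos: [0.6544, -0.0231, 0.0138]
ee_rot: [0.0, 0.743, 0.67, -0.0]
force: [0.2, -0.3, -2.1]
width: 0.0368
```

Run:
```python
from h import *
gof(33,79,.012)
im=cams.capture('top')[:,:,::-1];a=im[130:230,320:430];cv2.imwrite('pics/top19c.png',cv2.resize(a,None,fx=6,fy=6,interpolation=2)[:600])
im=cams.capture('scene')[:,:,::-1];a=im[180:280,320:440];cv2.imwrite('pics/sc19c.png',cv2.resize(a,None,fx=6,fy=6,interpolation=2))
```

```text
frame pos [ 32.1 134. ] rel yaw
turn [ 0.03  0.03 -0.14] shift [-55.    1.    1.8] clock 15.4 yaw 84.07 pos [ 0.6544 -0.0231  0.0138] F [ 0.2 -0.3 -2.1] w 0.0368
```

View pics/top19c.png

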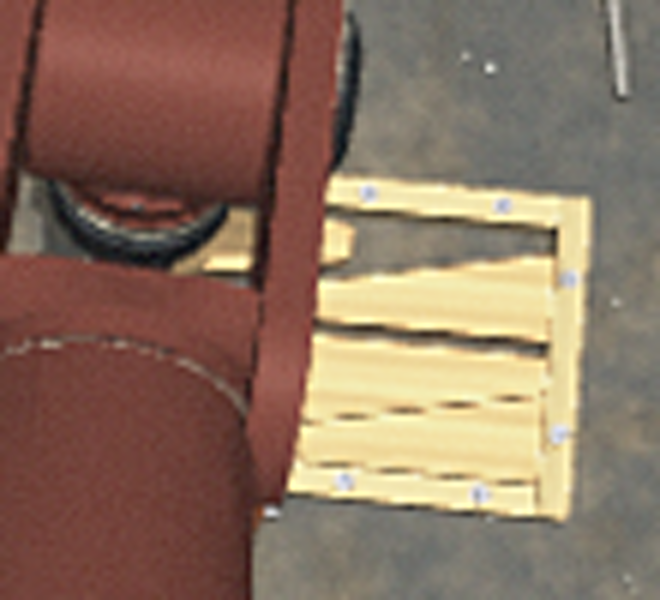

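View pics/sc19c.png

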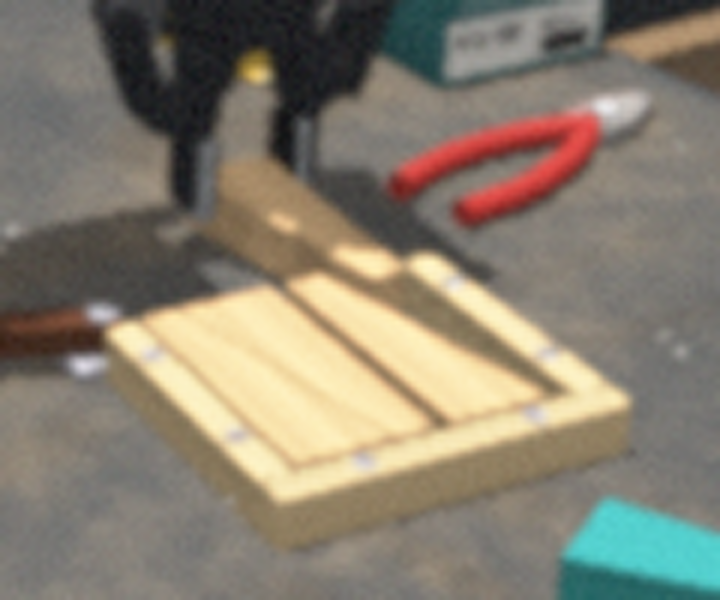

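>>> play_rows(
  targets="0 0 0 -12 0 1 -1;0 0 0 -24 0 2 -1;0 0 0 -36 0 2 -1;0 0 0 -42 0 2 -1;0 0 0 -42 0 2 -1",
)

```text
clock: 16.0
tool_pos: [0.6504, -0.0642, 0.0117]
ee_rot: [0.0, 0.742, 0.67, 0.0]
force: [0.5, -0.2, -1.1]
width: 0.0366
```

Run:
```python
from h import *
gof(33,79,.012)
im=cams.capture('scene')[:,:,::-1];a=im[180:280,320:440];cv2.imwrite('pics/sc20c.png',cv2.resize(a,None,fx=6,fy=6,interpolation=2))
```

```text
frame pos [32.3 92.8] rel yaw
turn [ 0.03  0.01 -0.1 ] shift [-13.8   0.8  -0.3] clock 16.0 yaw 84.11 pos [ 0.6504 -0.0642  0.0117] F [ 0.5 -0.2 -1.1] w 0.0366
```

View pics/sc20c.png

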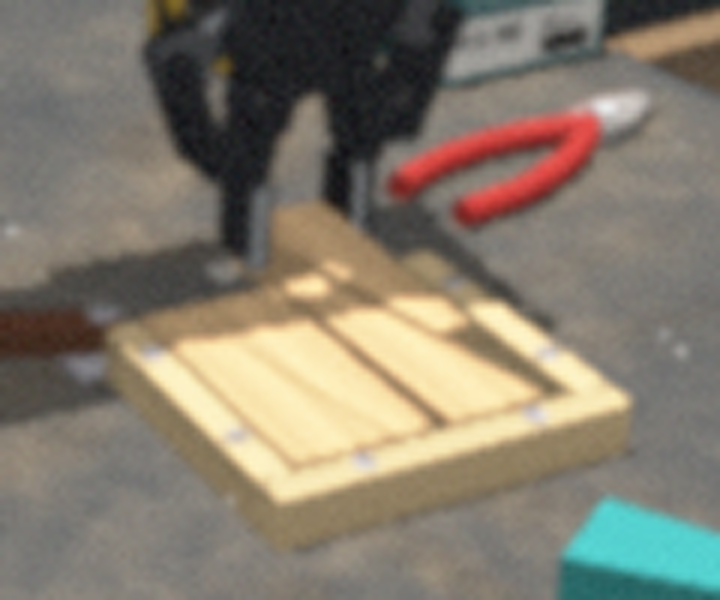

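Going well. I'll insert a bit further, then release.

>>> play_rows(
  targets="0 0 0 -7 0 0 -1;0 0 0 -13 0 1 -1;0 0 0 -13 0 1 -1;0 0 0 -13 0 1 -1",
)

```text
clock: 16.45
tool_pos: [0.6488, -0.0761, 0.0104]
ee_rot: [-0.0, 0.742, 0.67, -0.0]
force: [0.0, -0.7, -0.6]
width: 0.0368
```

>>> play_rows(
  targets="0 0 0 0 0 1 0.2;0 0 0 0 0 1 0.2;0 0 0 0 0 1 0.2;0 0 0 0 0 -20 0.3;0 0 0 0 0 -45 0.3",
)

```text
clock: 16.95
tool_pos: [0.6475, -0.0754, 0.0543]
ee_rot: [-0.002, 0.742, 0.67, -0.001]
force: [1.3, 0.2, 0.6]
width: 0.0555
```

Run:
```python
from h import *
gof(40,118,.045)
im=cams.capture('wrist')[:,:,::-1];cv2.imwrite('pics/w21.png',im)
```

```text
frame pos [30.6 81.3] rel yaw
turn [-0.21 -0.02 -0.01] shift [36.7  9.5  9.3] clock 16.95 yaw 84.2 pos [ 0.6475 -0.0754  0.0543] F [1.3 0.2 0.6] w 0.0555
```

View pics/w21.png

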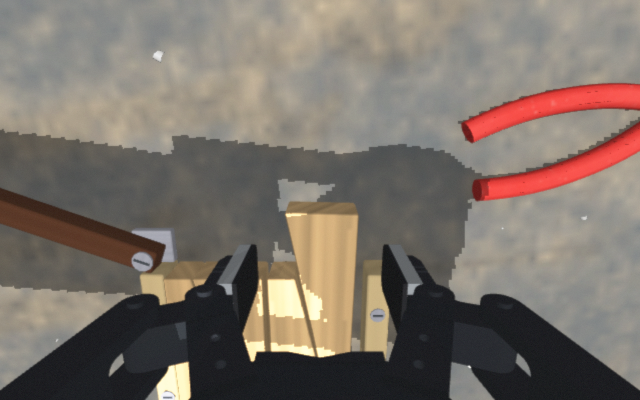

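>>> play_rows(
  targets="0 0 0 20 0 0 0;0 0 0 40 8 0 -1;0 0 0 40 9 0 -1;0 0 0 40 9 0 -1;0 0 0 40 9 0 -1",
)

```text
clock: 17.5
tool_pos: [0.6617, -0.0375, 0.0553]
ee_rot: [-0.0, 0.742, 0.67, -0.0]
force: [0.6, -0.1, -0.6]
width: 0.0002
```

Run:
```python
from h import *
gof(40,118,.008)
```

```text
frame pos [ 40.8 120.5] rel yaw
turn [-0.02  0.02 -0.03] shift [-2.5 -0.8 47.3] clock 17.5 yaw 84.18 pos [ 0.6617 -0.0375  0.0553] F [ 0.6 -0.1 -0.6] w 0.0002
```

>>> play_rows(
  targets="0 0 0 0 -1 25 -1;0 0 0 0 -1 48 -1;0 0 0 -10 -1 48 -1;0 0 0 -20 -1 48 -1;0 0 0 -28 -1 48 -1",
)

```text
clock: 18.0
tool_pos: [0.6589, -0.0664, 0.009]
ee_rot: [0.001, 0.742, 0.67, 0.001]
force: [0.2, 1.0, -0.4]
width: 0.0001
```

Run:
```python
from h import *
gof(40,66,.008)
im=cams.capture('scene')[:,:,::-1];a=im[180:280,320:440];cv2.imwrite('pics/sc22c.png',cv2.resize(a,None,fx=6,fy=6,interpolation=2))
```

```text
frame pos [41.  91.4] rel yaw
turn [ 0.12  0.02 -0.08] shift [-25.4  -0.9   1. ] clock 18.0 yaw 84.13 pos [ 0.6589 -0.0664  0.009 ] F [ 0.2  1.  -0.4] w 0.0001
```

View pics/sc22c.png

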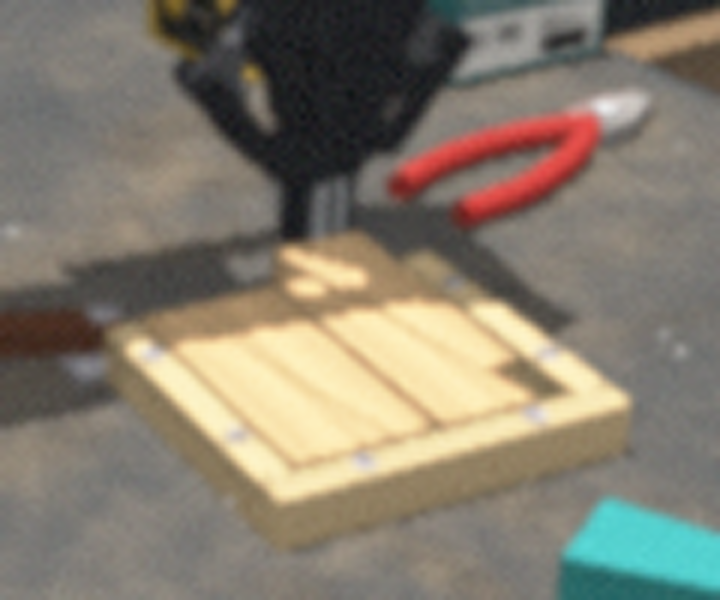

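>>> play_rows(
  targets="0 0 0 -6 0 0 -1;0 0 0 -12 0 0 -1;0 0 0 -17 0 0 -1;0 0 0 -20 0 0 -1;0 0 0 -20 0 0 -1",
)

```text
clock: 18.55
tool_pos: [0.6561, -0.0851, 0.0077]
ee_rot: [0.0, 0.742, 0.67, -0.0]
force: [0.6, -1.0, 0.4]
width: 0.0
```

Run:
```python
from h import *
gof(40,66,.008)
im=cams.capture('scene')[:,:,::-1];a=im[180:280,320:440];cv2.imwrite('pics/sc23c.png',cv2.resize(a,None,fx=6,fy=6,interpolation=2))
```

```text
frame pos [40.1 72.6] rel yaw
turn [ 0.01  0.03 -0.03] shift [-6.6 -0.1 -0.3] clock 18.55 yaw 84.19 pos [ 0.6561 -0.0851  0.0077] F [ 0.6 -1.   0.4] w 0.0
```

View pics/sc23c.png

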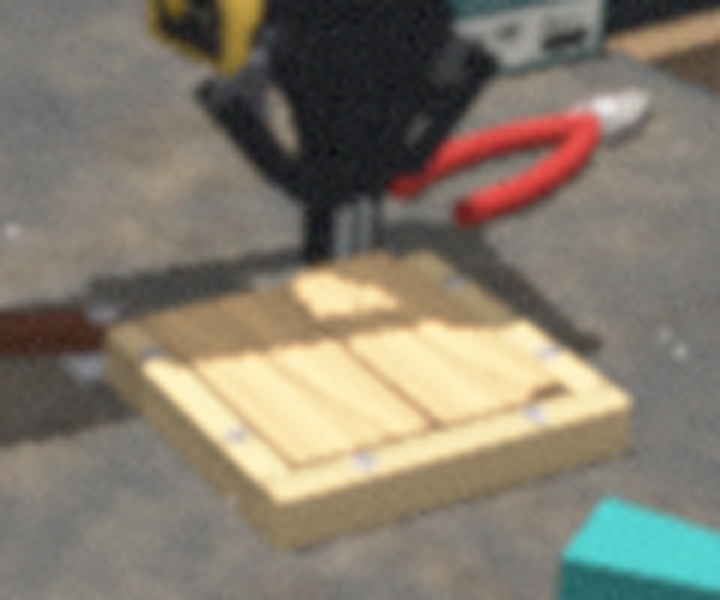

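>>> play_rows(
  targets="0 0 0 -2 0 0 -1;0 0 0 -4 0 0 -1;0 0 0 -6 0 0 -1;0 0 0 -6 0 0 -1",
)

```text
clock: 19.0
tool_pos: [0.6553, -0.0908, 0.0074]
ee_rot: [-0.0, 0.742, 0.67, -0.0]
force: [-0.2, -0.0, -0.6]
width: -0.0003
```

>>> play_rows(
  targets="0 0 0 -1 0 0 -1;0 0 0 -2 0 0 -1;0 0 0 -2 0 0 -1",
)

```text
clock: 19.3
tool_pos: [0.6552, -0.0919, 0.0074]
ee_rot: [-0.001, 0.742, 0.67, 0.0]
force: [0.7, 3.5, -1.4]
width: -0.0002
```

>>> play_rows(
  targets="0 0 0 -1 0 0 -1;0 0 0 -2 0 0 -1;0 0 0 -2 0 0 -1",
)

```text
clock: 19.6
tool_pos: [0.6552, -0.092, 0.0074]
ee_rot: [-0.002, 0.742, 0.67, 0.002]
force: [1.2, 9.6, 0.3]
width: -0.0
```

Run:
```python
from h import *
gof(40,66,.008)
```

```text
frame pos [39.9 65.5] rel yaw
turn [-0.01 -0.25 -0.03] shift [ 0.5  0.1 -0.6] clock 19.6 yaw 84.19 pos [ 0.6552 -0.092   0.0074] F [1.2 9.6 0.3] w -0.0
```

>>> play_rows(
  targets="0 0 0 12 0 0 -1;0 0 0 14 0 -30 -1;0 0 0 14 -20 -72 -1;0 0 0 10 -65 -75 -1;0 0 0 8 -110 -75 -1",
)

```text
clock: 20.1
tool_pos: [0.5473, -0.0763, 0.0854]
ee_rot: [0.003, 0.742, 0.671, 0.001]
force: [0.4, -0.5, 0.1]
width: -0.0002
```

Run:
```python
from h import *
gof(-161,68,.08)
print(wf([.4684,-.043]))
```

```text
frame pos [-69.   70.3] rel yaw
turn [0.29 0.15 0.01] shift [ -2.2 -92.    4.9] clock 20.1 yaw 84.22 pos [ 0.5473 -0.0763  0.0854] F [ 0.4 -0.5  0.1] w -0.0002
[-150.89527518   95.47201646]
```

>>> play_rows(
  targets="0 0 0 0 -45 3 -1;0 0 0 -2 -92 4 -1;0 0 0 -2 -92 4 -1;0 0 0 -2 -92 4 -1",
)

```text
clock: 20.5
tool_pos: [0.4536, -0.0682, 0.0784]
ee_rot: [0.001, 0.742, 0.67, -0.0]
force: [0.4, 0.4, 1.5]
width: 0.0001
```

Run:
```python
from h import *
gof(-161,68,.031)
im=cams.capture('wrist')[:,:,::-1];cv2.imwrite('pics/w24.png',im)
im=cams.capture('top')[:,:,::-1];cv2.imwrite('pics/top24.png',im);a=im[140:260,330:430];cv2.imwrite('pics/top24c.png',cv2.resize(a,None,fx=5,fy=5,interpolation=2))
```

```text
frame pos [-163.1   68.9] rel yaw
turn [ 0.03  0.07 -0.03] shift [-0.8  2.  47.4] clock 20.5 yaw 84.18 pos [ 0.4536 -0.0682  0.0784] F [0.4 0.4 1.5] w 0.0001
```

View pics/w24.png

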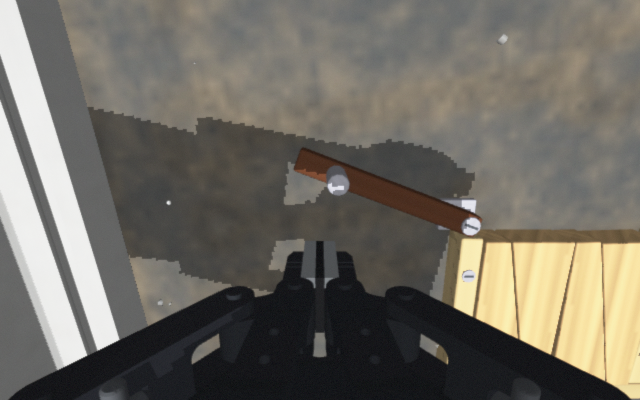

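View pics/top24c.png

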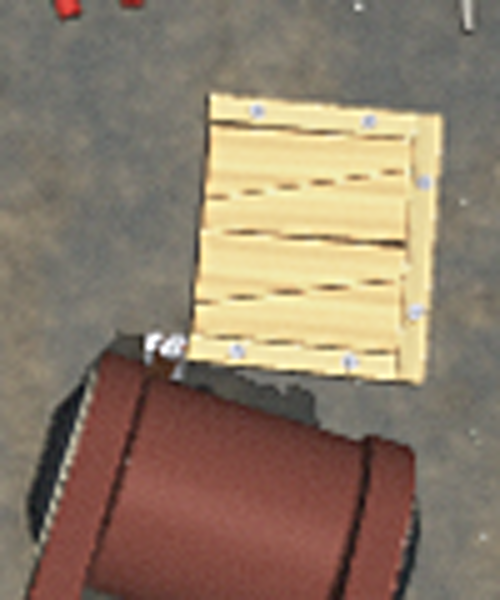

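```bash
cat >> h.py <<'E'
def push_c(phi,over=2):
    t=np.array([np.sin(phi),-np.cos(phi)]);p=np.array([-68.5+90*np.cos(phi),64.5+90*np.sin(phi)])
    d=min(17/max(abs(t[1]),1e-6),20.5/max(abs(t[0]),1e-6),23.7)-over
    return p-d*t
E
python3 - <<'E'
from h import *
s=get_state();c=wf(s['tool_pos']);print(c)
for ph in(2.7,2.5,2.3,2.1,1.9):print(ph,np.round((push_c(ph)-c)[::-1],1))
E
```

```text
[-160.46005918   68.62982065]
2.7 [19.1  3.4]
2.5 [34.3  8.4]
2.3 [48.5 15.8]
2.1 [62.6 27.8]
1.9 [74.7 44.3]
```

>>> play_rows(
  targets="0 0 0 0 0 30 -1;0 0 0 0 0 47 -1;0 0 0 0 0 47 -1;0 0 0 10 2 47 -1;0 0 0 19 3.5 47 -1",
)

```text
clock: 21.1
tool_pos: [0.4622, -0.0495, 0.0331]
ee_rot: [0.001, 0.742, 0.67, 0.001]
force: [0.6, -0.1, -0.2]
width: -0.0001
```

Run:
```python
from h import *
s=get_state();c=wf(s['tool_pos']);print(c,s['tool_pos'],s['force'])
im=cams.capture('wrist')[:,:,::-1];cv2.imwrite('pics/w25.png',im)
for ph in(2.7,2.5,2.3,2.1,1.9):print(ph,np.round((push_c(ph)-c)[::-1],1))
```

```text
[-156.43847716   88.34619127] [ 0.46216656 -0.0495306   0.03307874] [ 0.62053294 -0.05071402 -0.23669921]
2.7 [-0.6 -0.6]
2.5 [14.6  4.3]
2.3 [28.8 11.8]
2.1 [42.9 23.8]
1.9 [55.  40.2]
```

View pics/w25.png

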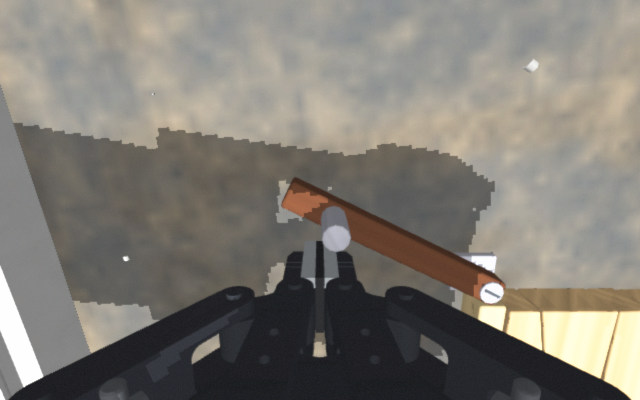

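The bar is turning, with the fingers behind the pin. I'll continue along the arc.

>>> play_rows(
  targets="0 0 0 14 4 0 -1;0 0 0 29 12 0 -1;0 0 0 43 24 0 -1;0 0 0 55 40 0 -1;0 0 0 55 40 0 -1",
)

```text
clock: 21.65
tool_pos: [0.5081, 0.0022, 0.0333]
ee_rot: [0.001, 0.741, 0.671, 0.001]
force: [-0.3, -0.3, 0.6]
width: 0.0001
```

Run:
```python
from h import *
s=get_state();c=wf(s['tool_pos']);print(c,s['tool_pos'],s['force'])
im=cams.capture('wrist')[:,:,::-1];cv2.imwrite('pics/w26.png',im)
for ph in(1.9,1.7,1.5,1.3,1.1,.9):print(ph,np.round((push_c(ph)-c)[::-1],1))
```

```text
[-115.98991934  144.45510665] [0.50806636 0.00221401 0.03325876] [-0.26551151 -0.33679863  0.55236653]
1.9 [-1.1 -0.2]
1.7 [ 6.9 17.4]
1.5 [11.1 35.4]
1.3 [11.9 53. ]
1.1 [ 9.8 69.6]
0.9 [ 4.  86.4]
```

View pics/w26.png

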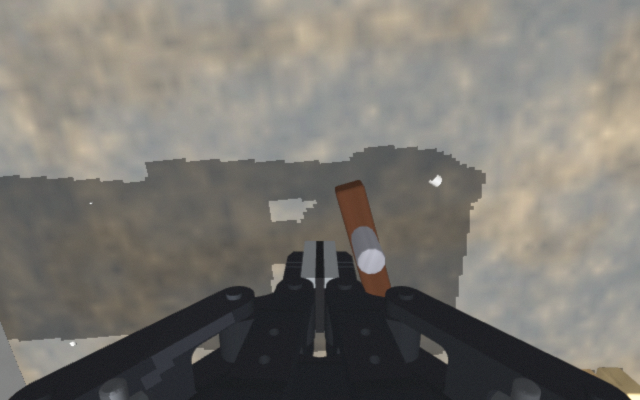

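>>> play_rows(
  targets="0 0 0 7 17 0 -1;0 0 0 11 35 0 -1;0 0 0 12 53 0 -1;0 0 0 10 69 0 -1;0 0 0 10 69 0 -1",
)

```text
clock: 22.2
tool_pos: [0.5764, 0.0034, 0.0324]
ee_rot: [0.001, 0.742, 0.67, 0.0]
force: [0.3, -0.4, -0.6]
width: -0.0
```

Run:
```python
from h import *
s=get_state();c=wf(s['tool_pos']);print(c,s['tool_pos'],s['force'])
im=cams.capture('wrist')[:,:,::-1];cv2.imwrite('pics/w27.png',im)
for ph in(1.1,.9,.7,.5,.3,.15,0):print(ph,np.round((push_c(ph)-c)[::-1],1))
```

```text
[-48.16382697 152.47859478] [0.57635579 0.00335782 0.03236961] [ 0.34432338 -0.37993237 -0.61482521]
1.1 [1.8 1.8]
0.9 [-4.  18.6]
0.7 [-14.5  35.5]
0.5 [-29.6  50.3]
0.3 [-46.3  61. ]
0.15 [-59.5  66.4]
0 [-73.   69.7]
```

View pics/w27.png

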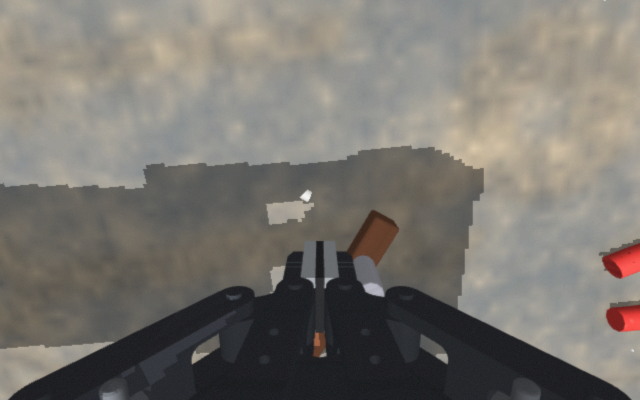

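>>> play_rows(
  targets="0 0 0 -1 18 0 -1;0 0 0 -12 37 0 -1;0 0 0 -28 51 0 -1;0 0 0 -45 61 0 -1;0 0 0 -45 61 0 -1",
)

```text
clock: 22.75
tool_pos: [0.6314, -0.049, 0.0319]
ee_rot: [0.0, 0.743, 0.67, -0.0]
force: [-0.3, 1.2, 0.8]
width: -0.0001
```

Run:
```python
from h import *
s=get_state();c=wf(s['tool_pos']);print(c,s['tool_pos'],s['force'])
im=cams.capture('wrist')[:,:,::-1];cv2.imwrite('pics/w28.png',im)
im=cams.capture('scene')[:,:,::-1];a=im[180:280,320:440];cv2.imwrite('pics/sc28c.png',cv2.resize(a,None,fx=6,fy=6,interpolation=2))
for ph in(.3,.15,0):print(ph,np.round((push_c(ph)-c)[::-1],1))
```

```text
[ 11.87541651 105.96772209] [ 0.63139945 -0.04896969  0.03188456] [-0.30712525  1.23638875  0.84343981]
0.3 [0.2 0.9]
0.15 [-13.    6.3]
0 [-26.5   9.6]
```

View pics/w28.png

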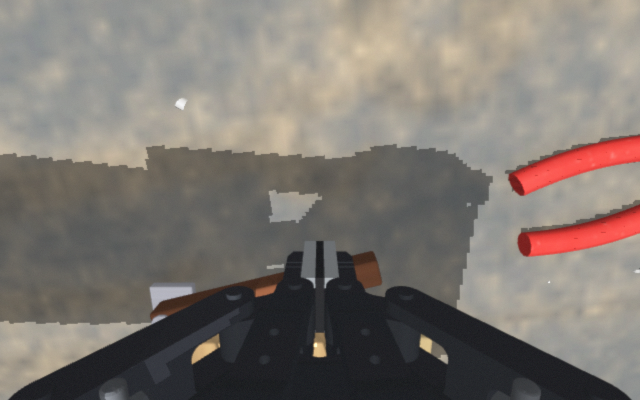

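View pics/sc28c.png

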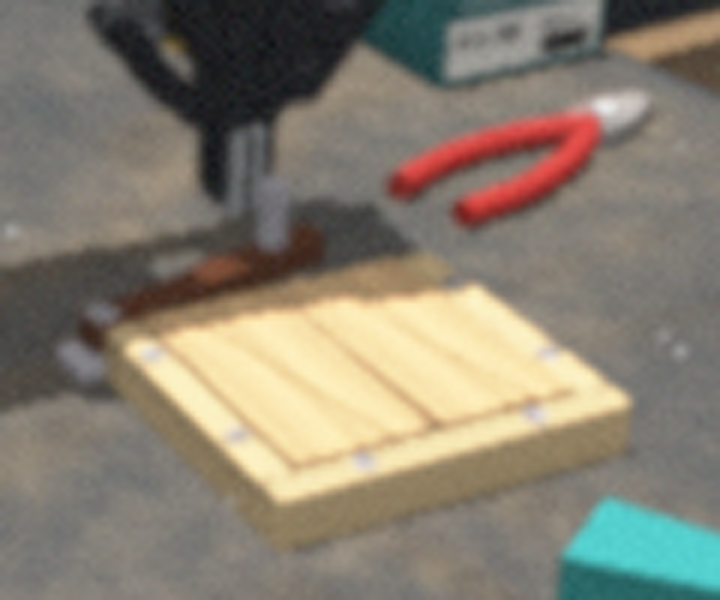

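>>> play_rows(
  targets="0 0 0 -7 4 0 -1;0 0 0 -14 7 0 -1;0 0 0 -20 10 0 -1;0 0 0 -24 10 0 -1;0 0 0 -24 10 0 -1",
)

```text
clock: 23.35
tool_pos: [0.6388, -0.0724, 0.0316]
ee_rot: [0.0, 0.742, 0.67, -0.0]
force: [-0.0, 0.2, 0.3]
width: 0.0002
```

Run:
```python
from h import *
s=get_state();c=wf(s['tool_pos']);print(c,s['tool_pos'],s['force'])
im=cams.capture('scene')[:,:,::-1];a=im[180:280,320:440];cv2.imwrite('pics/sc29c.png',cv2.resize(a,None,fx=6,fy=6,interpolation=2))
```

```text
[21.6371417  83.36548542] [ 0.63883248 -0.072441    0.03157895] [-0.04363702  0.22223868  0.28231091]
```

View pics/sc29c.png

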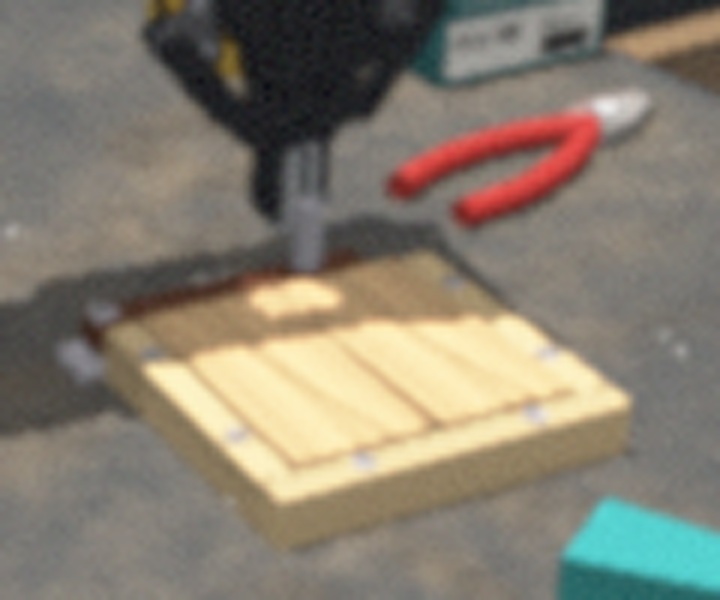

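Nearly shut. I'll push the last few millimetres until I feel the stop.

>>> play_rows(
  targets="0 0 0 -2 0 0 -1;0 0 0 -3 0 0 -1;0 0 0 -4 0 0 -1;0 0 0 -4 0 0 -1",
)

```text
clock: 23.8
tool_pos: [0.6385, -0.0741, 0.0315]
ee_rot: [-0.001, 0.742, 0.67, 0.001]
force: [0.3, 5.4, 0.8]
width: 0.0002
```

>>> play_rows(
  targets="0 0 0 -1 0 0 -1;0 0 0 -2 0 0 -1;0 0 0 -2 0 0 -1",
)

```text
clock: 24.1
tool_pos: [0.6384, -0.0743, 0.0315]
ee_rot: [-0.002, 0.742, 0.67, 0.002]
force: [0.8, 11.0, -0.0]
width: -0.0006
```

>>> play_rows(
  targets="0 0 0 10 0 0 -1;0 0 0 30 0 0 -1;0 0 0 60 0 -30 -1;0 0 0 100 0 -70 -1;0 0 0 140 0 -110 -1",
)

```text
clock: 24.6
tool_pos: [0.6509, 0.0531, 0.1329]
ee_rot: [0.0, 0.742, 0.67, -0.001]
force: [0.5, -0.5, -0.0]
width: 0.0001
```

>>> play_rows(
  targets="0 0 0 40 -20 -20 -1;0 0 0 80 -40 -40 -1;0 0 0 110 -60 -60 -1;0 0 0 110 -60 -60 -1",
)

```text
clock: 25.0
tool_pos: [0.603, 0.1716, 0.1965]
ee_rot: [0.002, 0.74, 0.672, 0.003]
force: [0.2, -0.2, 0.1]
width: -0.0001
```

Run:
```python
from h import *
s=get_state();print(s['clock'],s['tool_pos'],s['force'])
im=cams.capture('scene')[:,:,::-1];cv2.imwrite('pics/scene30.png',im);a=im[180:280,320:440];cv2.imwrite('pics/sc30c.png',cv2.resize(a,None,fx=6,fy=6,interpolation=2))
im=cams.capture('top')[:,:,::-1];cv2.imwrite('pics/top30.png',im);a=im[140:240,340:440];cv2.imwrite('pics/top30c.png',cv2.resize(a,None,fx=6,fy=6,interpolation=2))
t=ext('top')
for d in cams.tip_of('keeper_pin','top')[:2]+[0]:
    if d: p=wf(onz(t,d['centre'],.036));print(d['conf'],d['centre'],p,np.arctan2(p[1]-64.5,p[0]+68.5))
```

```text
25.0 [0.60296933 0.17164331 0.19648639] [ 0.24932331 -0.19997653  0.10438657]
0.79 [363.5, 174.4] [21.76932724 75.80160777] 0.12455069117495587
0.54 [199.1, 263.5] [-254.85951372  480.13546337] 1.9922960024457246
```

View pics/top30c.png

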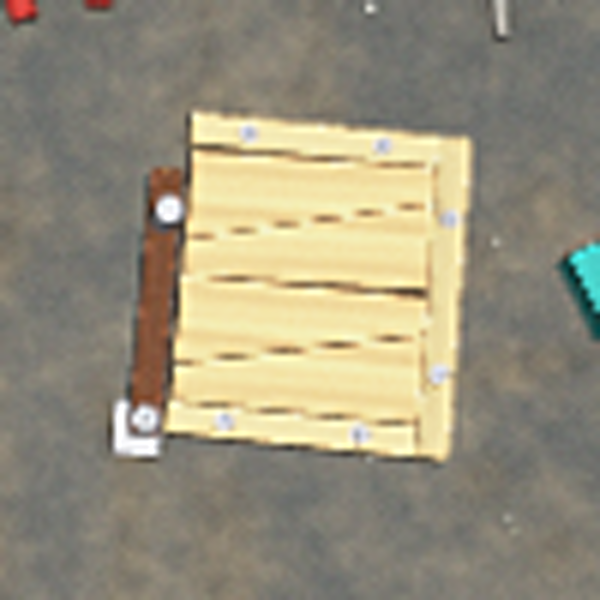

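View pics/sc30c.png

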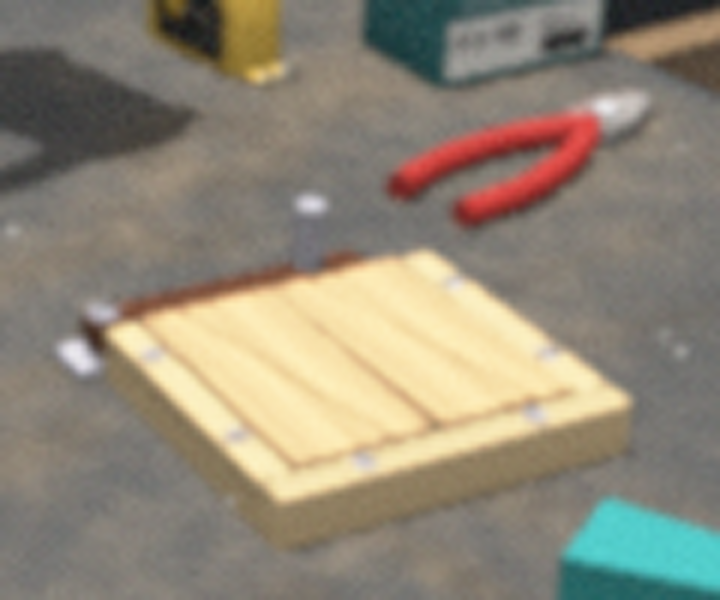

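View pics/top30.png

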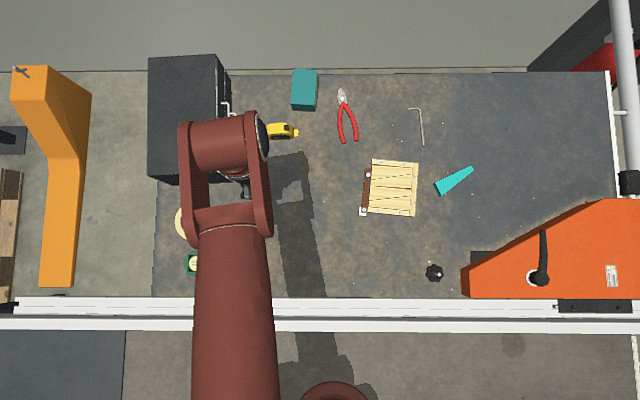

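Run:
```python
from h import *
t=ext('top')
def P(x,y,z): return wf(onz(t,(np.array([x,y])+.5)/6-.5+[340,140],z))
pin=P(169,208,.05);piv=P(144,418,.022);print('pin top',pin,'screw',piv,'angle',np.arctan2(*(pin-piv)[::-1]))
a,b=P(150,168,.022),P(133,400,.022);print('bar outer edge',a,b,np.arctan2(*(a-b)[::-1]))
print('mouth corners',P(190,113,.022),P(165,435,.022))
# wedge mouth end line / gap at d-a
print('a/b thin-thick joint at mouth',P(190,237,.024),' d-a mouth',P(183,277,.024),' back gap d/a',P(428,290,.024),P(428,294,.024))
im=cams.capture('wrist')[:,:,::-1];cv2.imwrite('pics/w30.png',im)
```

```text
pin top [20.41609058 65.76478783] screw [-69.25591322  66.34601259] angle -0.006481583924477497
bar outer edge [43.50645348 73.57705715] [-61.74667378  71.89397769] 0.015989415889998363
mouth corners [70.41843144 57.88952785] [-75.86395347  56.4569565 ]
a/b thin-thick joint at mouth [13.4960355  53.23755113]  d-a mouth [-4.84164367 54.7910808 ]  back gap d/a [-2.80695706e-02 -5.36486185e+01] [ -1.82150347 -53.77792866]
```

View pics/w30.png

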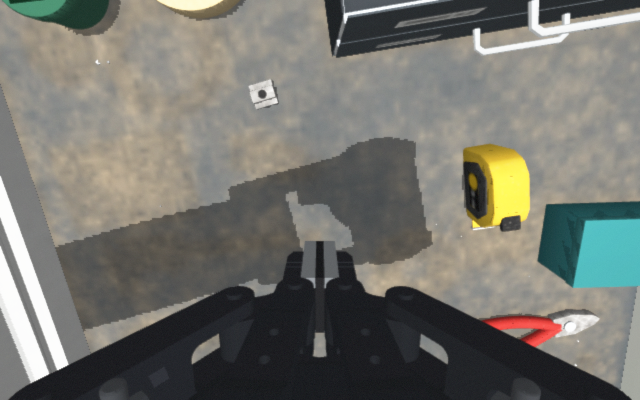

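>>> play_rows(
  targets="0 0 0 0 0 0 -1;0 0 0 0 0 0 -1;0 0 0 0 0 0 -1",
)

```text
clock: 25.5
tool_pos: [0.6029, 0.167, 0.1915]
ee_rot: [-0.0, 0.742, 0.67, -0.001]
force: [0.4, 0.5, -0.9]
width: -0.0
```

```bash
python3 -c "
from workcell import bot,get_state
print(get_state()['clock'],bot.sign_off())"
```

```text
the job is handed in; nothing more can be done
25.5 None
```

I packed both loose wedges and shut the keeper, then handed the job in at 25.5 s of the 72 s allowed. I put wedge_a in thick end in and wedge_b in thick end out. I pushed each against the back wall until I felt about 10 N, then swung the keeper round by its pin until it met its stop, at about 11 N.

**Last checks:**
- **Wedges:** in the last top picture all four alternate and lie flush at the mouth. A thin gap of about 2 mm, by eye, is left between wedges a and d at the back, which tilts a by roughly 0.02 rad.
- **Keeper:** measured by hand in the top picture, the pin and pivot give -0.01 rad and the bar's outer edge gives 0.02 rad, so it is shut.
- **Disagreement:** the trained network put the pin at 0.12 rad, over the 0.1 limit. I took that as pixel error, because the hand measurements and the felt stop agree with each other.
- **Bystanders:** I never touched any of them. The last pictures show no sign that they moved, but I did not measure their positions again, and the arm partly hid the tin and the tape roll in the top view.

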